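Index the staking press turret to the yellow die and lock it

TASK

Set up the small staking press for the next job: with your fingertips, gently push the coloured tabs round until the die beside the yellow tab has clicked into place under the punch. Then push the black upright grip of the lock lever away from you, fully home, so that the turret is locked there, and take your hand away. Only push: do not take anything between the fingers or lift it, and leave the parts lying round the press where they are.

Things in the scene. Friction and masses are not known exactly. Their poses are not given: they have to be found in the camera images.
- press: Staking press, dark casting bolted to the bench. Origin: on the bench, on the turret's vertical axis; x points from the operator back to the column, z up. Base plate 16 mm high, x -80 to 175, y -68 to 68 mm. Column x 120 to 170; head 52 mm wide, x 23 to 170, z 122 to 184; ram to z 237; pinion bosses at x 85 reach y -32 to 50; hand lever on the +y side leans back to x 185, z 257 mm.
- turret (a joint): Turret angle (rad), counter-clockwise from above positive, no stops, turns either way; 0 (or whole turns) = yellow die under the punch. A spring roller clicks it into 6 stations pi/3 apart: let go less than pi/6 from a station it springs back to it; pushed past halfway it runs on by itself, ahead of the finger, to the next one. A steady push of 2 to 3 N on a tab turns it; starts away from yellow.
- yellow_die (a point): Centre of the top of the die bushing beside the yellow tab, 45 mm from the turret axis on the line to that tab, 56.5 mm above the bench. The grey steel die plate is 124 mm across, z 36 to 52 mm; its centre nut reaches z 66 mm.
- yellow_tab (a point): Middle of the yellow tab, 83 mm from the turret axis, z 49 mm; its x points outward along the tab, y across it, z up. Six such tabs, 60 degrees apart, stick out radially from 68 to 98 mm, 12 mm wide, z 38 to 60 mm, free below. Counter-clockwise from above: yellow, red, violet, blue, black, green. At turret angle 0 yellow points along press +x; in each station one tab points along press -x.
- red_tab (a point): Middle of the red tab, on the turret like the yellow one; same size and axes.
- violet_tab (a point): Middle of the violet tab, on the turret like the yellow one; same size and axes.
- blue_tab (a point): Middle of the blue tab, on the turret like the yellow one; same size and axes.
- black_tab (a point): Middle of the black tab, on the turret like the yellow one; same size and axes.
- green_tab (a point): Middle of the green tab, on the turret like the yellow one; same size and axes.
- punch_tip (a point): Lower end of the fixed punch, 45 mm behind the turret's axis (+x of the press), 78 mm above the bench.
- lock (a joint): Lock lever angle (rad), counter-clockwise from above: 0 = open, 0.55 = fully home (stop); starts at 0 to 0.12. Moves with about 1 N at its grip, stays where left. It swings flat below the die plate (z 17 to 22 mm); a pin on its short arm drops into the turret's star wheel, which it can only do in a station (else it stops 0.2 rad or more short), and then the turret cannot turn.
- lock_grip (a point): Centre of the black upright grip at the lock lever's outer end, 55 mm above the bench: round post 22 mm across, z 22 to 71 mm, 100 mm from point lock_pivot, right of the turret (about 143 mm from its axis). Pushed along its arc away from the operator (press +x) it locks.
- lock_pivot (a point): Pivot of the lock lever, on the base plate, 20 mm above the bench.
- raw_body_1: Grey steel housing bar, 18 x 90 x 17 mm, lying left of the press; origin at the centre of its underside, long side along y. To be left alone.
- raw_body_2: Second grey steel housing bar, 18 x 90 x 17 mm, beside the first; origin and axes alike. To be left alone.
- ring_gauge: Steel ring gauge, 38 mm across, 12 mm high, lying right of the column; origin at the centre of its underside. To be left alone.
- setup_block: Ground steel block 50 x 50 x 25 mm, left of the column; origin at the centre of its underside. To be left alone.

How it is judged:
On the way, in this order (a step that is already met when the one before it is completed fails the run):
1. the turret rests with the yellow die under the punch (3 mm) while the lock lever is still open (below 0.25 rad) (horizontal distance between yellow_die and punch_tip below 0.003 m and value of joint lock below 0.25 rad and velocity of joint turret between -0.1 and 0.1 rad/s), for 0.3 s.
2. the lock lever is pushed fully home (above 0.48 rad) with the yellow die under the punch (value of joint lock above 0.48 rad and horizontal distance between yellow_die and punch_tip below 0.003 m), for 0.2 s.
At the end, for the whole second after the job is handed in: The turret is at rest with the yellow die under the punch (within 3 mm seen from above), the lock lever is home (above 0.48 of 0.55 rad), and the four loose parts round the press lie within 12 mm of where they were (all of step 2 and velocity of joint turret between -0.1 and 0.1 rad/s and distance of each of raw_body_1, raw_body_2, ring_gauge, setup_block from where it was at the start of the episode below 0.012 m); the robot touches nothing.
It fails at once if a loose part beside the press is moved more than 12 mm or lifted (distance of any of raw_body_1, raw_body_2, ring_gauge, setup_block from where it was at the start of the episode above 0.012 m).
It fails at once if the press, its turret or its lever is shoved with more than 35 N (contact force between the arm and press above 35 N).
It fails at once if a tab, the centre nut or the lever's grip is taken between the fingers (the grasp point between the pads comes inside it) ((x of the grasp point in the frame of yellow_tab between -0.018 and 0.018 m and y of the grasp point in the frame of yellow_tab between -0.006 and 0.006 m and z of the grasp point in the frame of yellow_tab between -0.02 and 0.02 m) or (x of the grasp point in the frame of red_tab between -0.018 and 0.018 m and y of the grasp point in the frame of red_tab between -0.006 and 0.006 m and z of the grasp point in the frame of red_tab between -0.02 and 0.02 m) or (x of the grasp point in the frame of violet_tab between -0.018 and 0.018 m and y of the grasp point in the frame of violet_tab between -0.006 and 0.006 m and z of the grasp point in the frame of violet_tab between -0.02 and 0.02 m) or (x of the grasp point in the frame of blue_tab between -0.018 and 0.018 m and y of the grasp point in the frame of blue_tab between -0.006 and 0.006 m and z of the grasp point in the frame of blue_tab between -0.02 and 0.02 m) or (x of the grasp point in the frame of black_tab between -0.018 and 0.018 m and y of the grasp point in the frame of black_tab between -0.006 and 0.006 m and z of the grasp point in the frame of black_tab between -0.02 and 0.02 m) or (x of the grasp point in the frame of green_tab between -0.018 and 0.018 m and y of the grasp point in the frame of green_tab between -0.006 and 0.006 m and z of the grasp point in the frame of green_tab between -0.02 and 0.02 m) or (horizontal distance between the grasp point and lock_grip below 0.008 m and height (world z) of the grasp point below 0.08 m) or (horizontal distance between the grasp point and press below 0.008 m and height (world z) of the grasp point below 0.08 m)).
It also fails if it takes over 61 s, if anything falls off the work surface, if the arm or the gripper's body presses on something with over 40 N, if the wrist force passes 120 N, or if a joint passes its speed limit or range.

ROBOT

A 6-joint arm with a two-finger parallel gripper is mounted at the origin on a cart in front of the work surface, level with it; the furniture and walls round the work are solid. World frame = base frame: x ahead of the robot, y to its left, z up, the work surface at z = 0. Lengths are in m, angles in rad, forces in N, time in s.
With the tool pointing down it reaches from about 0.35 to 0.975 m from the base axis. Payload 4.9 kg.
Tool frame: the origin (TCP) lies midway between the tips of the shut fingers; the grasp point (between the pads) lies 19 mm behind it; x points along the fingers, y is the direction in which the jaws open and shut, and the axes are right-handed (so a half turn about x gives the same grasp; the last joint's range is limited). The gripper opens to 85 mm and grips with 20 to 120 N. Pads are 22 mm wide; open, the fingers measure 114 mm over their backs; the gripper's body (76 mm by 85 mm) begins 54 mm behind the grasp point. The pads swing forward as they close: fully open they stand 13 mm farther back than shut.
Start: joints at [-1.387, 0.053, 1.613, -0, 1.476, -0.119], TCP at [0.186, -0.597, 0.193] pointing down, gripper open.
Joint ranges: [-3.01, 3.01], [-1.01, 2.22], [0.06, 2.58], [-1.02, 4.17], [0.09, 2.62], [-3.14, 3.14]. Speed limits (rad/s): [2.57, 2.57, 3.14, 3.14, 3.14, 3.14].

INTERFACE

Orientations are given as a unit quaternion [w, x, y, z].
In Python, from plant import manip gives the robot as it stands.
- The arm moves only by the tool send_rows, never from a script. Its argument "motion" is a list that holds one entry, the list of rows, each a list of 6 numbers: the shift along the world's x, y, z in cm, then the turn, a rotation vector about the world's x, y, z in rad. A call has 1 to 12 rows; each row shifts and turns the commanded pose from where the row before left it; what a row does not reach is not made up. A row lasts 1/12 s, in which the tool goes at most 41.7 mm and 7.16 degrees, less where a joint would pass 70% of its speed; a pose out of reach is approached as far as the arm can. A call with a gripper value outside its range is refused whole. "fingers" is the closure, from 0 (fully open) to 1 (shut), set as the call begins (left out, the last holds). The fingers move at their own pace and stop on an object; the grip force is fixed at half the most. Time passes only in rows, so rows that do not move let the fingers close. It gives the time, the measured TCP pose, the force and the opening at its end, in the units of the state.
- manip.state(): the state, without advancing time (a new reading comes with each control period).
- manip.grab_frame(name): name is "side" or "top"; returns the picture (420x560x3 uint8, red, green, blue); there is no depth.
- manip.calibration(name): a dict with "mtx" (3x3 intrinsics, pixels), "k1" (the pictures are not rectified: a ray, as slopes to the right and down, at radius r is drawn at 1 + k1 r^2 times it, then the intrinsics apply), "cam_to_world" (4x4, takes a point from camera to world coordinates). Camera axes: x right, y up, looking along -z (the intrinsics and any distortion apply to the point x, -y, -z); pixel columns grow to the right and rows downward; lengths in m; the calibration is good to about 2 mm. A picture is of the moment at which its call begins. calibration takes no time and is no camera call.
- manip.job_done(): hands the job in, once; it reports no verdict.
Trained networks look in the newest picture that a camera, given by its name, has taken for a name from the list of things; names that differ only in an ending like _2 or _b are one class to them, and where a whole thing is asked for, a point or a joint stands for the part that bears it (a point fixed in the world has none). Each returns a list of dicts, best first, with "confidence" (0 to 1); they miss things now and then, are a little off and sometimes report something else, mostly with a low value. They report only what shows in the picture. A call takes as long as a camera call.
- manip.boxes_of(query, camera): "centre" ([x, y, z] in m, in the coordinates of the camera as it stood for that picture, good to about 4 mm: the middle of the surface that is visible of it).
- manip.trace(query, camera): "region" (420x560 bool, what is visible of it).
- manip.landmark_of(query, camera): "centre" ([x, y, z] in m, in the coordinates of the camera as it stood for that picture, good to about 4 mm: a listed point, or the origin of a listed thing).
The state is a dict: "time": time; "joint_pos": joint angles; "joint_vel": joint speeds; "joint_efforts": joint torques, N m; "tool_pos": TCP position; "tool_rot": TCP orientation; "contact_force": force on the tool from outside, world axes, zero at the start; "ft_torque": the same for the moment, N m; "gripper_width": opening from 0.0 (shut) to 1.0 (fully open).
Only numpy, scipy, OpenCV 4.12 (cv2) and the standard library are available. Lean on these libraries where they do the work, as an engineer would, in place of code of your own. Each camera call takes 0.05 s, during which the arm holds its last target.

## Working session

There is one attempt and no reset: what is moved stays moved. The work goes in short steps, Python scripts to look and compute and a tool call to move; the robot and the scene stay as the last step left them, time stands still between calls to the robot, and variables do not carry over. Pictures are saved under pics/ and viewed, and the job is handed in when it is done.

Besides the shell and the picture viewer there is one more tool, called after "Request:" as a command line: name --argument value ..., lists and objects as JSON in quotes. send_rows: Moves the arm, as the interface text tells. Its arguments: {"type":"object","properties":{"motion":{"type":"array","items":{"type":"array","items":{"type":"array","items":{"type":"number"}}}},"fingers":{"type":"number"}},"required":["motion"]}

```bash
mkdir -p pics; cat > h.py <<'E'
from plant import manip
import numpy as np, cv2
def w(cam,c):
    T=np.array(manip.calibration(cam)["cam_to_world"]); return (T@np.r_[c,1])[:3]
def save(cam,n):
    im=manip.grab_frame(cam); cv2.imwrite(f"pics/{n}.png",np.ascontiguousarray(im[:,:,::-1])); return im
def pts(names,cam):
    out={}
    for n in names:
        r=manip.landmark_of(n,cam)
        print(cam,n,[(np.round(w(cam,d["centre"]),4).tolist(),round(d["confidence"],2)) for d in r[:2]])
E
python3 - <<'E'
from h import *
print(manip.state()["time"])
for c in("top","side"):
    save(c,c+"0")
    pts(["press","yellow_tab","lock_grip","lock_pivot","punch_tip"],c)
print(manip.state()["time"],manip.state()["tool_rot"])
E
```

```text
0.0
top press [([0.521, -0.0144, -0.0029], 0.71), ([0.6735, -0.1172, 0.0015], 0.27)]
top yellow_tab [([0.4683, 0.0433, 0.0476], 0.97)]
top lock_grip [([0.5265, -0.1641, 0.0546], 0.83)]
top lock_pivot [([0.5254, -0.0626, 0.0181], 0.7)]
top punch_tip [([0.5648, -0.0045, 0.0768], 0.6)]
side press [([0.5221, -0.0186, 0.0006], 0.68)]
side yellow_tab [([0.4685, 0.0424, 0.0503], 0.95), ([0.5303, -0.1604, 0.0542], 0.16)]
side lock_grip [([0.532, -0.1662, 0.0545], 0.85)]
side lock_pivot [([0.5276, -0.0633, 0.0187], 0.79), ([0.4423, -0.0349, 0.0462], 0.59)]
side punch_tip [([0.5658, -0.0078, 0.0722], 0.8)]
0.6 [ 0.10665553  0.69903152  0.10660907 -0.69900933]
```

View pics/top0.png

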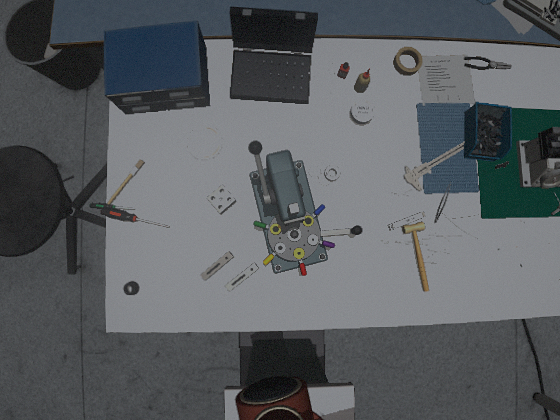

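View pics/side0.png

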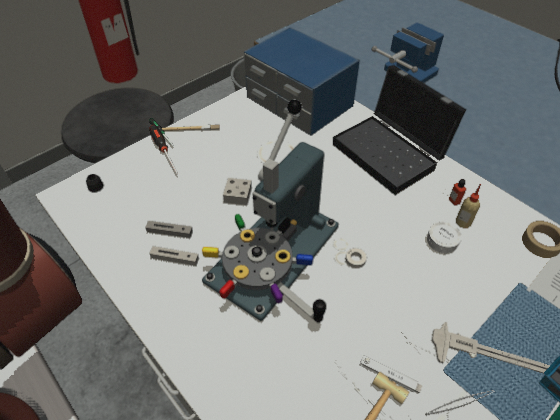

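```bash
python3 - <<'E'
from h import *
for c in("top","side"):
    pts(["red_tab","violet_tab","blue_tab","black_tab","green_tab","setup_block","ring_gauge","raw_body_1"],c)
from scipy.spatial.transform import Rotation as R
q=manip.state()["tool_rot"];print(R.from_quat([q[1],q[2],q[3],q[0]]).as_matrix().round(3),manip.state()["time"])
E
```

```text
top red_tab [([0.443, -0.0344, 0.0507], 0.59)]
top violet_tab [([0.4961, -0.0981, 0.0536], 0.69)]
top blue_tab [([0.5437, 0.0606, 0.0474], 0.67), ([0.5808, -0.0732, 0.0429], 0.63)]
top black_tab [([0.5251, -0.1661, 0.0524], 0.63), ([0.6158, 0.1581, -0.0029], 0.46)]
top green_tab [([0.5456, 0.0618, 0.0463], 0.59)]
top setup_block [([0.6155, 0.1542, -0.0012], 0.82)]
top ring_gauge [([0.6703, -0.1178, 0.0022], 0.53)]
top raw_body_1 [([0.4238, 0.1061, 0.0013], 0.82), ([0.4545, 0.167, 0.0005], 0.57)]
side red_tab [([0.4435, -0.0387, 0.0462], 0.91), ([0.4478, 0.1719, -0.0021], 0.2)]
side violet_tab [([0.4989, -0.0976, 0.0507], 0.72)]
side blue_tab [([0.5784, -0.0802, 0.0514], 0.6), ([0.4957, 0.0139, 0.0562], 0.57)]
side black_tab [([0.605, -0.0006, 0.0476], 0.98), ([0.4508, 0.1708, -0.001], 0.59)]
side green_tab [([0.5484, 0.0603, 0.0477], 0.72)]
side setup_block [([0.6129, 0.1552, 0.0025], 0.66)]
side ring_gauge [([0.6738, -0.1146, 0.0008], 0.83), ([0.5232, -0.0202, 0.0019], 0.53)]
side raw_body_1 [([0.4482, 0.1689, -0.0006], 0.85), ([0.4229, 0.1061, 0.0009], 0.72)]
[[-0.     0.298 -0.955]
 [ 0.    -0.955 -0.298]
 [-1.    -0.     0.   ]] 1.4
```

The turret is two stations off: yellow is 120° counter-clockwise of the punch. The press centre is about (0.5235, -0.018) with yaw about 12.8°. In the top picture yellow is at (268,261), red at (303,268) and the grip at (356,230). I'll push the front tab clockwise, toward +y, twice.

Request:
send_rows --motion '[[[1.5,2.9,0,0,0,0],[1.5,2.9,0,0,0,0],[1.5,2.9,0,0,0,0],[1.5,2.9,0,0,0,0],[1.5,2.9,0,0,0,0],[1.5,2.9,0,0,0,0],[1.5,2.9,0,0,0,0],[1.5,2.9,0,0,0,0],[1.5,2.9,0,0,0,0],[1.5,2.9,0,0,0,0],[1.5,2.9,0,0,0,0],[1.5,2.9,0,0,0,0]]]' --fingers 1

```text
time: 2.4
tool_pos: [0.3668, -0.2471, 0.1931]
tool_rot: [0.107, 0.699, 0.106, -0.699]
contact_force: [1.0, 0.3, -0.4]
gripper_width: 0.002
```

Request:
send_rows --motion '[[[1.5,2.9,0,0,0,0],[1.5,2.9,0,0,0,0],[1.5,2.9,0,0,0,0],[1.5,2.9,0,0,0,0],[1.5,2.9,0,0,0,0],[1.4,2.8,0,0,0,0],[0,0,0,0,0,0],[0,0,0,0,0,0]]]'

```text
time: 3.07
tool_pos: [0.4557, -0.0743, 0.1929]
tool_rot: [-0.108, -0.699, -0.108, 0.699]
contact_force: [-0.8, -0.4, -0.2]
gripper_width: 0.007
```

Request:
send_rows --motion '[[[0,0,-2,0,0,0],[0,0,-2,0,0,0],[0,0,-2,0,0,0],[0,0,-2,0,0,0],[0,0,-2,0,0,0],[0,0,-1.5,0,0,0],[0,0,-1,0,0,0],[0,0,-1,0,0,0],[0,0,-1,0,0,0],[0,0,-0.6,0,0,0],[0,0,0,0,0,0],[0,0,0,0,0,0]]]'

```text
time: 4.07
tool_pos: [0.4555, -0.0757, 0.0419]
tool_rot: [0.107, 0.699, 0.107, -0.699]
contact_force: [-0.8, 0.0, -0.1]
gripper_width: 0.0
```

```bash
python3 - <<'E'
from h import *
im=save("side","s1"); cv2.imwrite("pics/s1c.png",cv2.resize(np.ascontiguousarray(im[170:330,150:350,::-1]),(800,640))[:600])
print(manip.state()["tool_pos"],manip.state()["contact_force"])
E
```

```text
[ 0.4558729  -0.07575707  0.04239674] [ 0.50003177 -0.59516324 -0.90263802]
```

View pics/s1c.png

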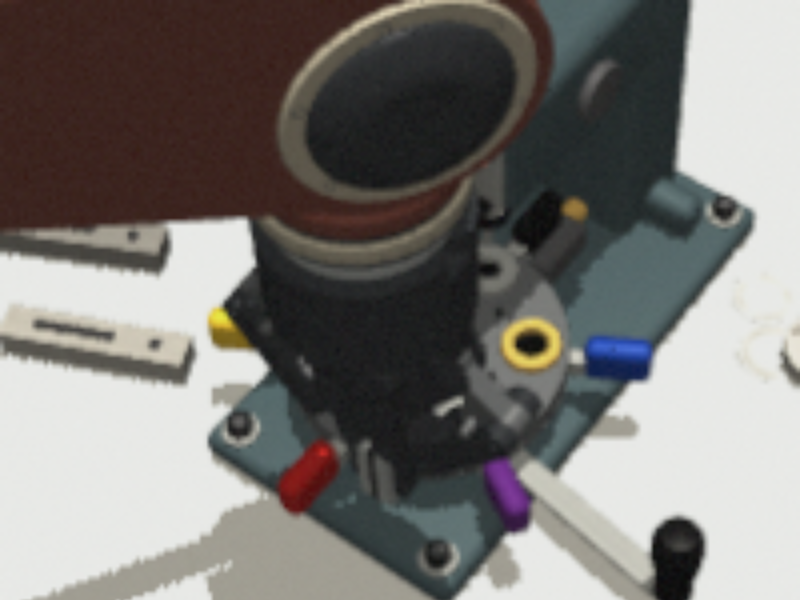

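Request:
send_rows --motion '[[[-0.25,0.32,0,0,0,0],[-0.25,0.32,0,0,0,0],[-0.25,0.32,0,0,0,0],[-0.25,0.32,0,0,0,0],[-0.17,0.35,0,0,0,0],[-0.17,0.35,0,0,0,0],[-0.17,0.35,0,0,0,0],[-0.17,0.35,0,0,0,0],[-0.1,0.38,0,0,0,0],[-0.1,0.38,0,0,0,0],[-0.1,0.38,0,0,0,0],[-0.1,0.38,0,0,0,0]]]'

```text
time: 5.12
tool_pos: [0.4345, -0.0332, 0.0418]
tool_rot: [0.107, 0.699, 0.107, -0.699]
contact_force: [-0.5, -0.5, 0.4]
gripper_width: 0.001
```

Request:
send_rows --motion '[[[-0.04,0.39,0,0,0,0],[-0.04,0.39,0,0,0,0],[-0.04,0.39,0,0,0,0],[-0.04,0.39,0,0,0,0],[0.03,0.31,0,0,0,0]]]'

```text
time: 5.53
tool_pos: [0.4332, -0.0144, 0.0418]
tool_rot: [-0.107, -0.699, -0.107, 0.699]
contact_force: [-0.3, 0.7, 0.9]
gripper_width: -0.0
```

```bash
python3 - <<'E'
from h import *
im=save("side","s2"); cv2.imwrite("pics/s2c.png",cv2.resize(np.ascontiguousarray(im[170:330,150:350,::-1]),(750,600)))
pts(["yellow_tab","red_tab","violet_tab"],"side")
print(manip.state()["tool_pos"],manip.state()["contact_force"])
E
```

```text
side yellow_tab []
side red_tab [([0.4408, -0.0339, 0.0464], 0.82)]
side violet_tab [([0.5003, -0.097, 0.0539], 0.57)]
[ 0.43333429 -0.01478142  0.04183077] [ 1.33594449  0.32612275 -0.49013793]
```

View pics/s2c.png

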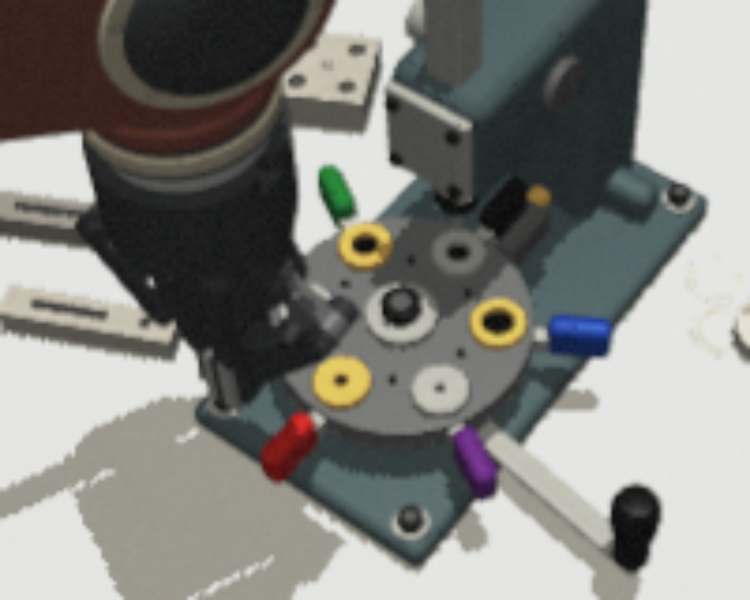

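```bash
cat >> h.py <<'E'
def proj(cam,p):
    c=manip.calibration(cam);T=np.linalg.inv(np.array(c["cam_to_world"]));q=(T@np.r_[p,1])[:3]
    a=np.array([q[0],-q[1]])/-q[2]; a=a*(1+c["k1"]*(a@a)); K=np.array(c["mtx"]); return (K@np.r_[a,1])[:2]
E
python3 - <<'E'
from h import *
t=manip.state()["tool_pos"]
im=manip.grab_frame("side")[:,:,::-1].copy()
big=cv2.resize(im[170:330,150:350],(750,600))
for p,col in((t,(0,255,255)),((.4408,-.0339,.049),(0,255,0)),((.4408,-.0339,.0),(255,255,0)),((.5235,-.018,.066),(255,0,255))):
    u=(proj("side",p)-[150,170])*3.75; print(u); cv2.circle(big,tuple(int(x) for x in u),5,col,-1)
cv2.imwrite("pics/s3.png",big)
im=manip.grab_frame("top")[:,:,::-1]; cv2.imwrite("pics/t3.png",cv2.resize(im[200:290,220:380].copy(),(800,450),interpolation=cv2.INTER_CUBIC))
pts(["yellow_tab","red_tab","violet_tab","green_tab"],"top")
E
```

```text
[244.21219182 436.47566536]
[281.77044029 446.07458556]
[291.1397244  501.40249605]
[399.91728357 301.114163  ]
top yellow_tab [([0.4703, 0.0445, 0.0499], 0.83)]
top red_tab [([0.4447, -0.037, 0.0475], 0.95)]
top violet_tab [([0.4963, -0.0965, 0.0521], 0.62)]
top green_tab [([0.5472, 0.0615, 0.0456], 0.82)]
```

View pics/s3.png

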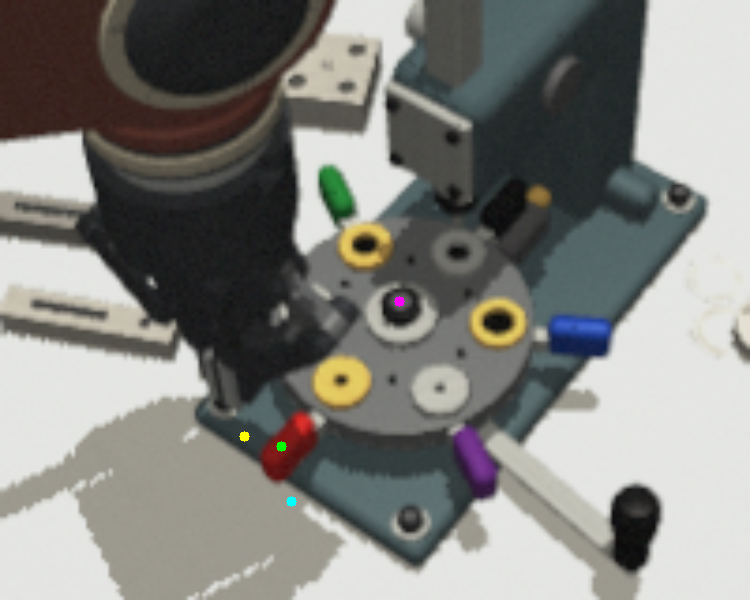

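View pics/t3.png

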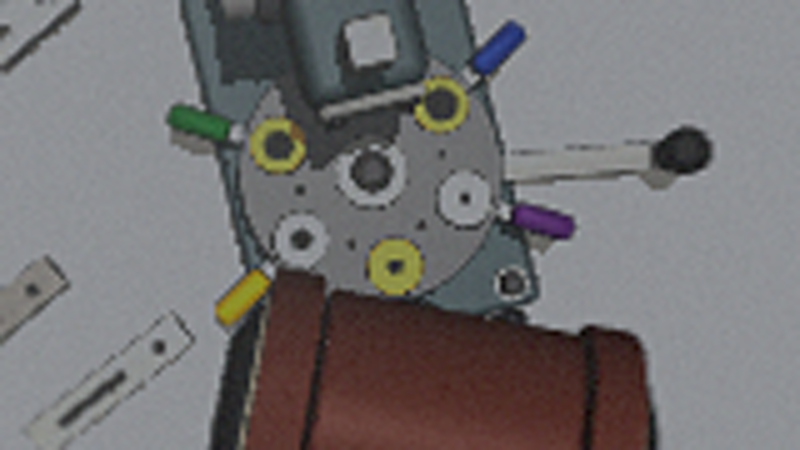

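```bash
python3 - <<'E'
from h import *
im=cv2.imread("pics/s1.png")
big=cv2.resize(im[190:310,180:340],(800,600),interpolation=cv2.INTER_CUBIC)
for z,col in((.042,(0,255,255)),(.061,(0,255,0)),(.08,(255,0,255))):
    u=(proj("side",(.4556,-.0758,z))-[180,190])*5; print(u); cv2.circle(big,tuple(int(x) for x in u),3,col,-1)
cv2.imwrite("pics/s4.png",big)
im=cv2.imread("pics/s2.png")
big=cv2.resize(im[190:310,150:310],(800,600),interpolation=cv2.INTER_CUBIC)
for z,col in((.042,(0,255,255)),(.061,(0,255,0)),(.08,(255,0,255))):
    u=(proj("side",(.4333,-.0148,z))-[150,190])*5; print(u); cv2.circle(big,tuple(int(x) for x in u),3,col,-1)
cv2.imwrite("pics/s5.png",big)
print(manip.state())
E
```

```text
[340.84618622 562.49172658]
[337.79416592 532.88613311]
[334.62574539 502.13157421]
[325.51532226 481.79592277]
[319.50823528 451.48267633]
[313.27986358 420.02860838]
{'time': 6.0333, 'joint_pos': array([-2.06536316e-01, -2.83144460e-01,  2.18294293e+00, -1.30552177e-05,
        1.24181407e+00,  1.06172332e+00]), 'joint_vel': array([ 0.0012087 ,  0.00253953, -0.00020924, -0.00047581, -0.00182467,
       -0.00140238]), 'joint_efforts': array([ 1.55317556e-02, -2.15457344e+01, -3.38375080e+01,  4.56217495e-04,
        1.11863408e-04, -5.25865687e-05]), 'tool_pos': array([ 0.43327282, -0.01497389,  0.04179633]), 'tool_rot': array([-0.10655852, -0.69902381, -0.10655526,  0.69904004]), 'contact_force': array([-0.55400941,  0.02992231, -0.08968734]), 'ft_torque': array([0.00174326, 0.01931343, 0.0333245 ]), 'gripper_width': -7.610225741960566e-05}
```

View pics/s4.png

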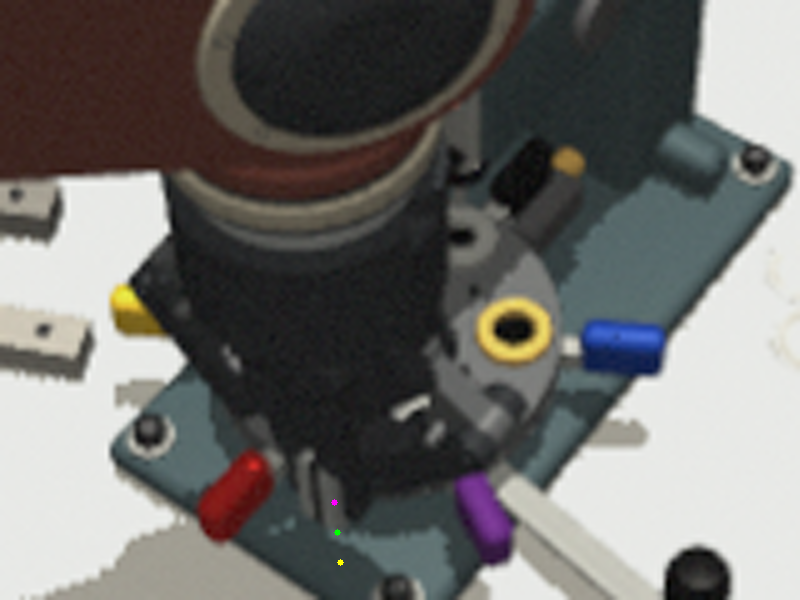

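View pics/s5.png

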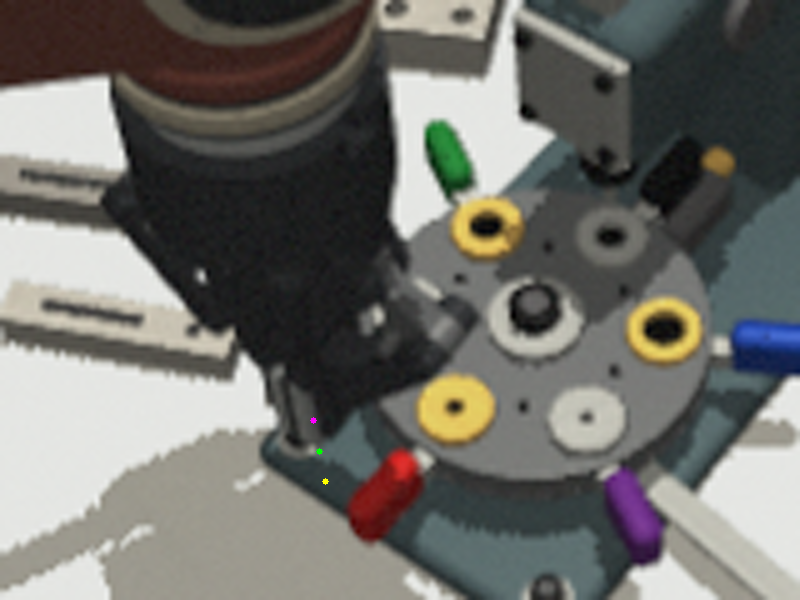

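The picture shows the finger passed over the red tab without moving it. The tips look about 2 cm higher than the reported TCP. I'll go back and come in lower.

Request:
send_rows --motion '[[[0,0,1.5,0,0,0],[0,0,1.5,0,0,0],[0.55,-1.5,0,0,0,0],[0.55,-1.5,0,0,0,0],[0.55,-1.5,0,0,0,0],[0.55,-1.5,0,0,0,0],[0,0,-1.2,0,0,0],[0,0,-1.2,0,0,0],[0,0,-1,0,0,0],[0,0,-0.6,0,0,0],[0,0,-0.5,0,0,0],[0,0,0,0,0,0]]]'

```text
time: 7.03
tool_pos: [0.4538, -0.0739, 0.0249]
tool_rot: [-0.106, -0.698, -0.107, 0.7]
contact_force: [0.2, -0.5, 0.1]
gripper_width: -0.003
```

```bash
cat >> h.py <<'E'
def look(n,x0=180,y0=190,cam="side"):
    im=manip.grab_frame(cam)[:,:,::-1]; t=manip.state()["tool_pos"]
    big=cv2.resize(im[y0:y0+120,x0:x0+160].copy(),(800,600),interpolation=cv2.INTER_CUBIC)
    for dz,col in((0,(0,255,255)),(.019,(0,255,0))):
        u=(proj(cam,t+np.r_[0,0,dz])-[x0,y0])*5; cv2.circle(big,tuple(int(x) for x in u),3,col,-1)
    cv2.imwrite(f"pics/{n}.png",big)
    s=manip.state(); print(s["time"],s["tool_pos"].round(4),s["contact_force"].round(1))
E
python3 -c "
from h import *
look('s6')"
```

```text
7.0833 [ 0.4545 -0.0742  0.0259] [-0.9  0.3  0.4]
```

View pics/s6.png

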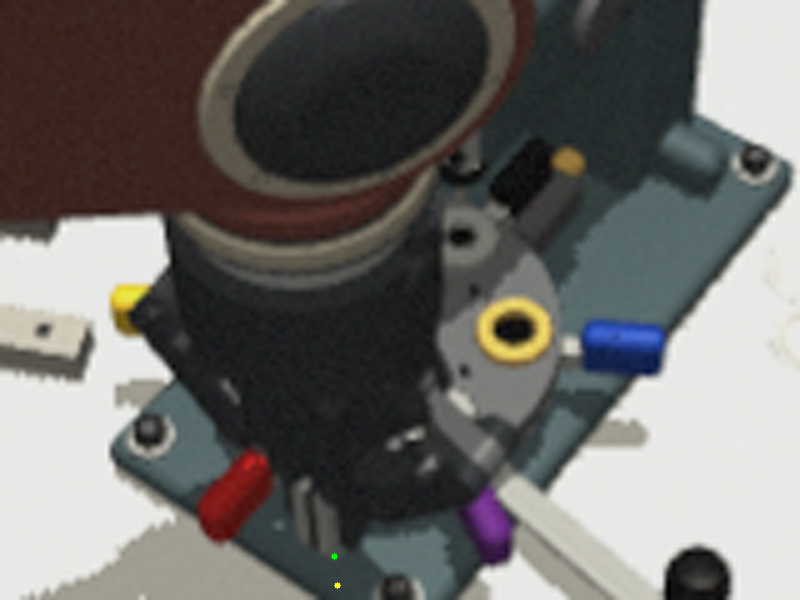

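Request:
send_rows --motion '[[[-0.25,0.32,0,0,0,0],[-0.25,0.32,0,0,0,0],[-0.25,0.32,0,0,0,0],[-0.25,0.32,0,0,0,0],[-0.17,0.35,0,0,0,0],[-0.17,0.35,0,0,0,0],[-0.17,0.35,0,0,0,0],[-0.17,0.35,0,0,0,0],[-0.1,0.38,0,0,0,0],[-0.1,0.38,0,0,0,0],[-0.1,0.38,0,0,0,0]]]'

```text
time: 8.0
tool_pos: [0.4354, -0.0363, 0.0268]
tool_rot: [0.107, 0.699, 0.107, -0.699]
contact_force: [0.2, -0.0, -0.1]
gripper_width: 0.002
```

```bash
python3 -c "
from h import *
look('s7',160)"
```

```text
8.05 [ 0.4352 -0.0358  0.0267] [-0.6  0.6 -0.8]
```

View pics/s7.png

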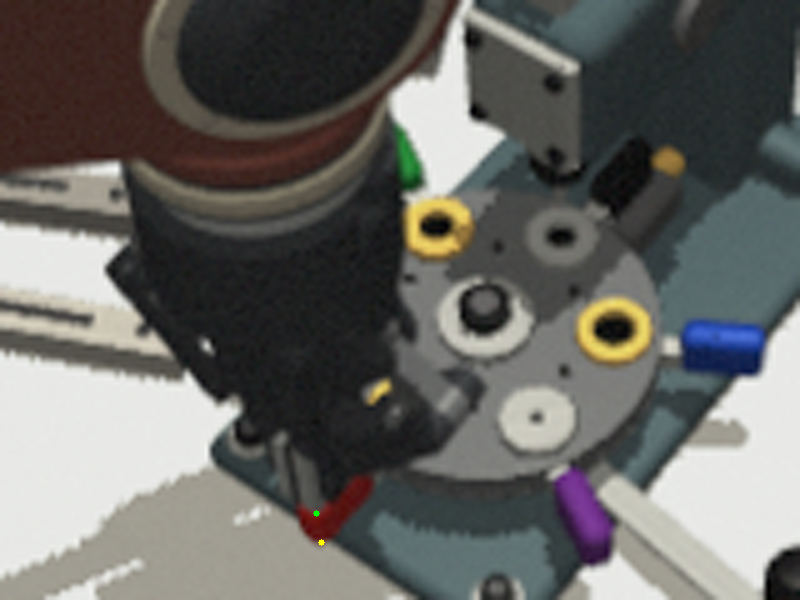

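The tip is above the tab again with no contact force. I'll back off, then look at the fingers over the clear bench to find where the tips really are.

Request:
send_rows --motion '[[[0,0,1.5,0,0,0],[0,0,1.5,0,0,0],[0,0,2,0,0,0],[0,0,2,0,0,0],[-0.3,-2.5,0,0,0,0],[-0.3,-2.5,0,0,0,0],[-0.3,-2.5,0,0,0,0],[-0.3,-2.5,0,0,0,0],[-0.3,-2.5,0,0,0,0],[0,-2.5,0,0,0,0],[0,-2.5,0,0,0,0],[0,0,0,0,0,0]]]'

```text
time: 9.05
tool_pos: [0.4205, -0.2151, 0.0973]
tool_rot: [0.106, 0.699, 0.105, -0.699]
contact_force: [1.2, 0.4, 0.8]
gripper_width: -0.001
```

```bash
python3 - <<'E'
from h import *
for c in("top","side"): print(np.array(manip.calibration(c)["cam_to_world"]).round(3).tolist())
print(proj("side",manip.state()["tool_pos"]),proj("top",manip.state()["tool_pos"]))
look('s8',190,260)
look('t8',220,220,"top")
E
```

```text
[[-0.021, 0.996, -0.088, 0.499], [-0.999, -0.019, 0.026, 0.037], [0.024, 0.089, 0.996, 0.951], [0.0, 0.0, 0.0, 1.0]]
[[0.753, 0.504, -0.423, 0.233], [-0.658, 0.563, -0.501, -0.403], [-0.015, 0.655, 0.755, 0.731], [0.0, 0.0, 0.0, 1.0]]
[290.37609303 363.79911323] [384.67882065 277.43111968]
9.1 [ 0.4204 -0.2132  0.097 ] [ 0.2 -0.3 -0.5]
9.15 [ 0.4203 -0.212   0.0967] [ 0.2  0.5 -0.3]
```

View pics/s8.png

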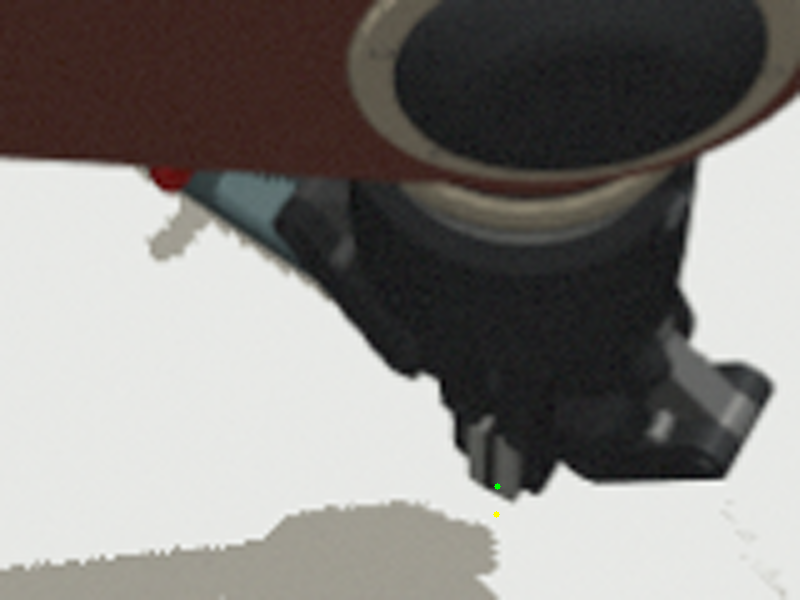

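View pics/t8.png

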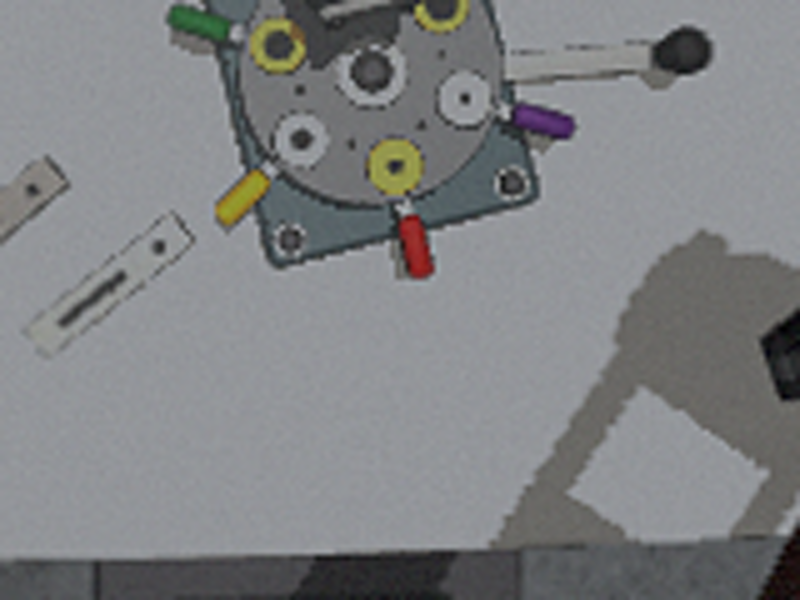

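```bash
python3 -c "
from h import *
print(proj('top',manip.state()['tool_pos']))
look('t9',320,220,'top')"
```

```text
[383.24812988 277.54042087]
9.2 [ 0.4203 -0.2113  0.0966] [ 0.2  0.4 -0.7]
```

View pics/t9.png

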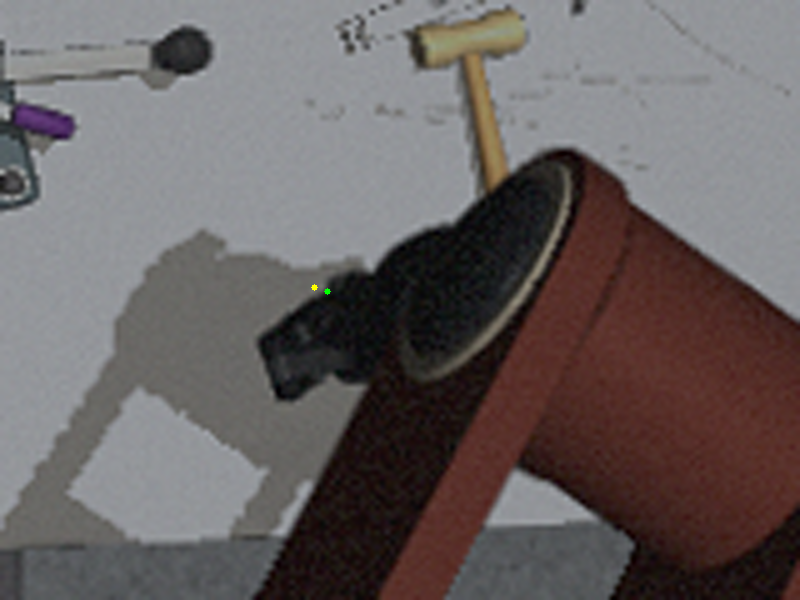

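Request:
send_rows --motion '[[[0,0,-1.5,0,0,0],[0,0,-1.5,0,0,0],[0,0,-1.5,0,0,0],[0,0,-1.5,0,0,0],[0,0,-1,0,0,0],[0,0,-0.7,0,0,0],[0,0,0,0,0,0],[0,0,0,0,0,0]]]'

```text
time: 9.87
tool_pos: [0.4206, -0.2113, 0.0199]
tool_rot: [-0.107, -0.699, -0.107, 0.699]
contact_force: [0.1, 0.1, -0.2]
gripper_width: -0.001
```

```bash
python3 -c "
from h import *
look('s10',190,290)"
```

```text
9.9167 [ 0.421  -0.2117  0.0205] [-1.2 -0.3  0.2]
```

View pics/s10.png

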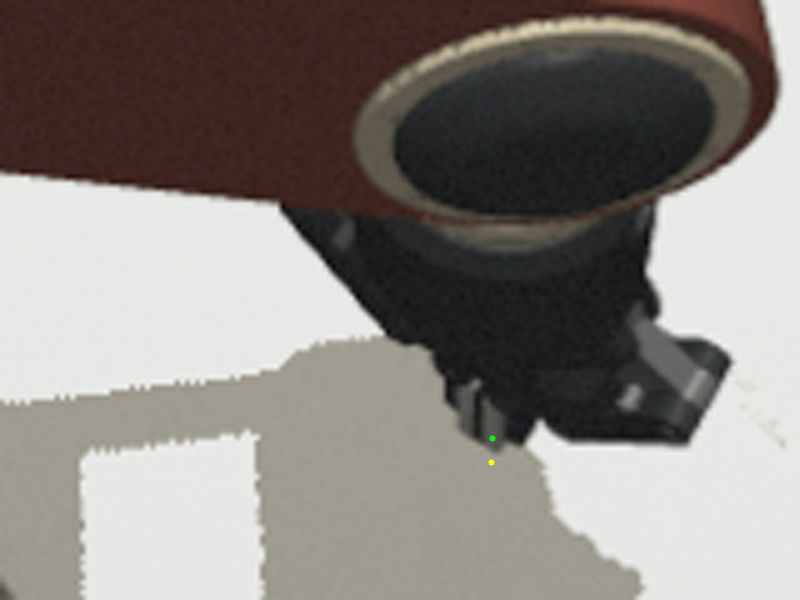

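Request:
send_rows --motion '[[[0,0,-0.5,0,0,0],[0,0,-0.4,0,0,0],[0,0,-0.3,0,0,0],[0,0,-0.2,0,0,0],[0,0,0,0,0,0]]]'

```text
time: 10.33
tool_pos: [0.4201, -0.2114, 0.0052]
tool_rot: [-0.106, -0.699, -0.107, 0.699]
contact_force: [0.1, -0.6, 0.7]
gripper_width: -0.001
```

Request:
send_rows --motion '[[[0,0,-0.2,0,0,0],[0,0,-0.1,0,0,0],[0,0,0,0,0,0]]]'

```text
time: 10.58
tool_pos: [0.4203, -0.2116, 0.0026]
tool_rot: [-0.107, -0.699, -0.107, 0.699]
contact_force: [-0.8, 0.0, 1.0]
gripper_width: -0.003
```

```bash
python3 -c "
from h import *
look('s11',190,290)"
```

```text
10.6333 [ 0.4204 -0.2116  0.0027] [-0.  -0.1 -0.5]
```

View pics/s11.png

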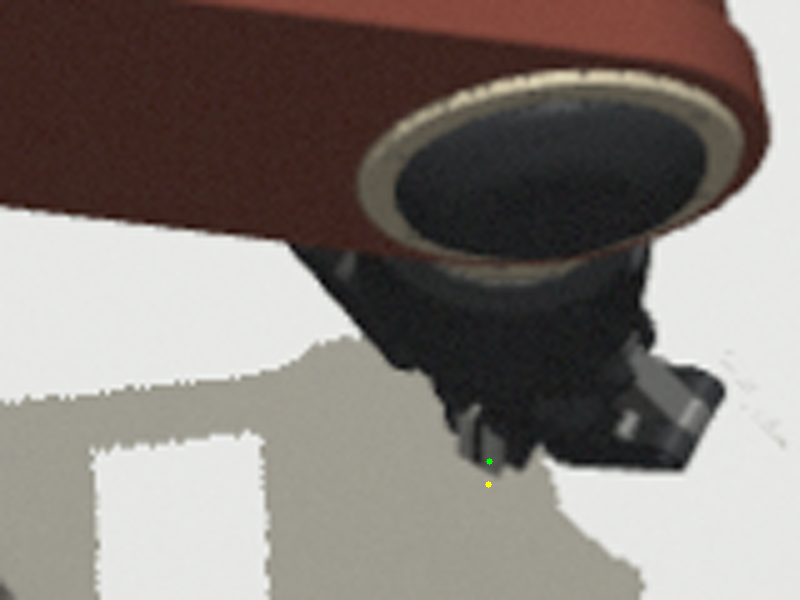

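Request:
send_rows --motion '[[[0,0,-0.2,0,0,0],[0,0,-0.2,0,0,0],[0,0,0,0,0,0]]]'

```text
time: 10.88
tool_pos: [0.4202, -0.2115, -0.0017]
tool_rot: [-0.106, -0.699, -0.107, 0.699]
contact_force: [-0.5, -0.0, -0.7]
gripper_width: -0.003
```

Request:
send_rows --motion '[[[0,0,-0.2,0,0,0],[0,0,-0.1,0,0,0],[0,0,0,0,0,0]]]'

```text
time: 11.13
tool_pos: [0.4203, -0.2115, -0.0045]
tool_rot: [-0.107, -0.699, -0.107, 0.699]
contact_force: [0.3, 0.1, -0.8]
gripper_width: 0.003
```

Request:
send_rows --motion '[[[0,0,-0.2,0,0,0],[0,0,-0.2,0,0,0],[0,0,0,0,0,0]]]'

```text
time: 11.38
tool_pos: [0.4202, -0.2114, -0.0087]
tool_rot: [-0.106, -0.699, -0.107, 0.699]
contact_force: [0.2, -0.3, -0.4]
gripper_width: -0.002
```

Request:
send_rows --motion '[[[0,0,-0.2,0,0,0],[0,0,-0.1,0,0,0],[0,0,0,0,0,0]]]'

```text
time: 11.63
tool_pos: [0.4203, -0.2115, -0.0115]
tool_rot: [-0.107, -0.699, -0.107, 0.699]
contact_force: [-0.3, 0.1, 0.2]
gripper_width: -0.0
```

Request:
send_rows --motion '[[[0,0,-0.2,0,0,0],[0,0,-0.1,0,0,0],[0,0,0,0,0,0]]]'

```text
time: 11.88
tool_pos: [0.4203, -0.2115, -0.0145]
tool_rot: [-0.107, -0.699, -0.107, 0.699]
contact_force: [-0.4, -0.2, 0.1]
gripper_width: 0.001
```

```bash
python3 -c "
from h import *
look('s12',190,290)"
```

```text
11.9333 [ 0.4203 -0.2116 -0.0144] [0.3 0.5 1.3]
```

View pics/s12.png

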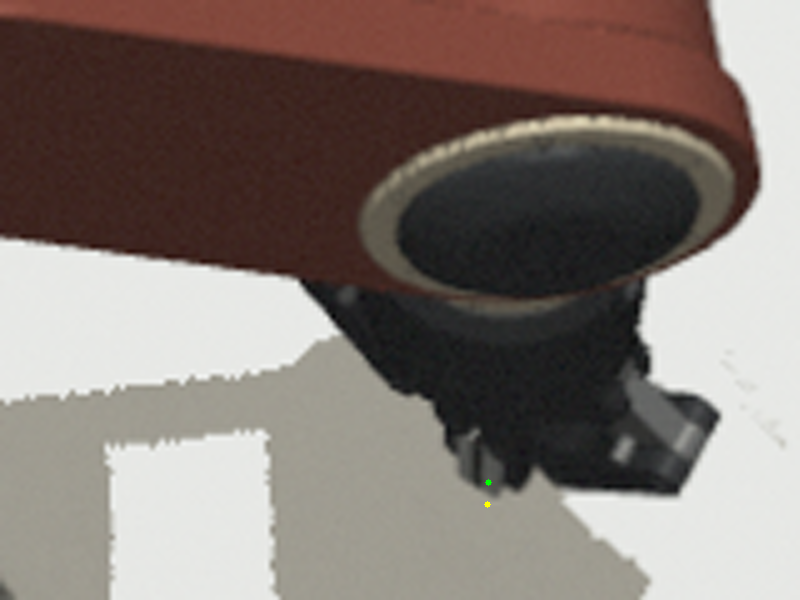

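Request:
send_rows --motion '[[[0,0,-0.2,0,0,0],[0,0,-0.1,0,0,0],[0,0,0,0,0,0]]]'

```text
time: 12.18
tool_pos: [0.4202, -0.2115, -0.0175]
tool_rot: [-0.106, -0.699, -0.107, 0.699]
contact_force: [-0.0, -0.5, -0.2]
gripper_width: 0.002
```

Request:
send_rows --motion '[[[0,0,-0.1,0,0,0],[0,0,-0.1,0,0,0],[0,0,0,0,0,0]]]'

```text
time: 12.43
tool_pos: [0.4203, -0.2116, -0.0194]
tool_rot: [-0.107, -0.699, -0.107, 0.699]
contact_force: [0.6, 0.3, 0.3]
gripper_width: -0.001
```

Request:
send_rows --motion '[[[0,0,-0.1,0,0,0],[0,0,-0.1,0,0,0],[0,0,0,0,0,0]]]'

```text
time: 12.68
tool_pos: [0.4203, -0.2115, -0.0214]
tool_rot: [-0.107, -0.699, -0.107, 0.699]
contact_force: [0.2, 1.0, 0.3]
gripper_width: -0.005
```

Request:
send_rows --motion '[[[0,0,-0.1,0,0,0],[0,0,-0.1,0,0,0],[0,0,0,0,0,0]]]'

```text
time: 12.93
tool_pos: [0.4203, -0.2115, -0.0234]
tool_rot: [-0.107, -0.699, -0.107, 0.699]
contact_force: [-0.2, -0.1, 0.7]
gripper_width: -0.001
```

```bash
python3 -c "
from h import *
look('s13',190,290)"
```

```text
12.9833 [ 0.4204 -0.2116 -0.0234] [ 0.1 -0.2 -0.3]
```

View pics/s13.png

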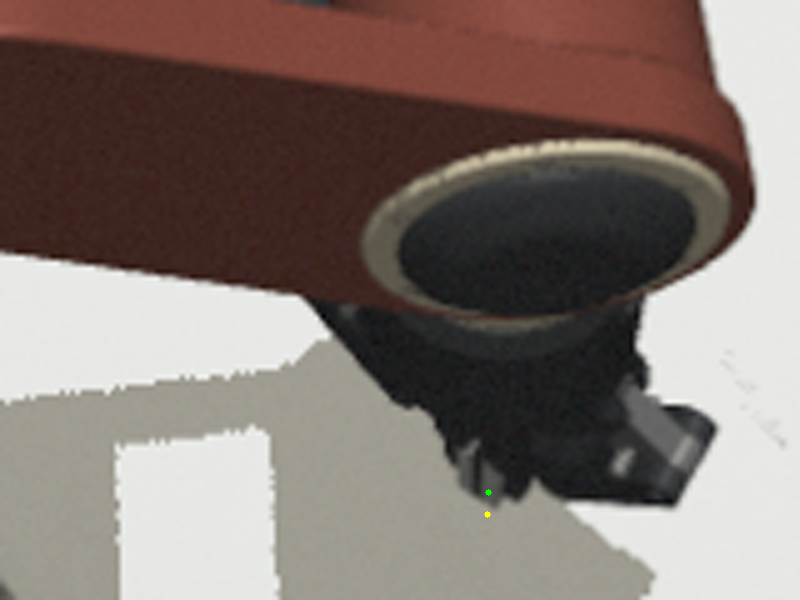

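Request:
send_rows --motion '[[[0,0,-0.1,0,0,0],[0,0,-0.1,0,0,0],[0,0,0,0,0,0]]]'

```text
time: 13.23
tool_pos: [0.4203, -0.2116, -0.0254]
tool_rot: [-0.107, -0.699, -0.107, 0.699]
contact_force: [-0.8, -0.3, -1.2]
gripper_width: 0.001
```

Request:
send_rows --motion '[[[0,0,-0.1,0,0,0],[0,0,-0.1,0,0,0],[0,0,0,0,0,0]]]'

```text
time: 13.48
tool_pos: [0.4203, -0.2115, -0.0274]
tool_rot: [-0.107, -0.699, -0.107, 0.699]
contact_force: [0.4, 0.0, 0.3]
gripper_width: -0.002
```

Request:
send_rows --motion '[[[0,0,-0.1,0,0,0],[0,0,-0.1,0,0,0],[0,0,0,0,0,0]]]'

```text
time: 13.73
tool_pos: [0.4203, -0.2115, -0.0294]
tool_rot: [-0.107, -0.699, -0.107, 0.699]
contact_force: [-0.1, 1.1, -0.6]
gripper_width: 0.001
```

Request:
send_rows --motion '[[[0,0,-0.1,0,0,0],[0,0,-0.1,0,0,0],[0,0,0,0,0,0]]]'

```text
time: 13.98
tool_pos: [0.4203, -0.2116, -0.0314]
tool_rot: [-0.107, -0.699, -0.107, 0.699]
contact_force: [-0.2, -0.0, 0.7]
gripper_width: -0.006
```

Request:
send_rows --motion '[[[0,0,-0.1,0,0,0],[0,0,-0.1,0,0,0],[0,0,0,0,0,0]]]'

```text
time: 14.23
tool_pos: [0.4203, -0.2115, -0.0334]
tool_rot: [-0.107, -0.699, -0.107, 0.699]
contact_force: [-0.2, 0.3, -0.3]
gripper_width: -0.004
```

Request:
send_rows --motion '[[[0,0,-0.1,0,0,0],[0,0,-0.1,0,0,0],[0,0,0,0,0,0]]]'

```text
time: 14.48
tool_pos: [0.4203, -0.2115, -0.0354]
tool_rot: [-0.107, -0.699, -0.107, 0.699]
contact_force: [0.5, -0.8, -0.3]
gripper_width: -0.001
```

Request:
send_rows --motion '[[[0,0,-0.1,0,0,0],[0,0,-0.1,0,0,0],[0,0,0,0,0,0]]]'

```text
time: 14.73
tool_pos: [0.4203, -0.2115, -0.0374]
tool_rot: [-0.107, -0.699, -0.107, 0.699]
contact_force: [0.5, 0.7, -0.0]
gripper_width: 0.002
```

```bash
python3 -c "
from h import *
look('s14',190,290)
look('t14',320,220,'top')"
```

```text
14.7833 [ 0.4204 -0.2116 -0.0374] [ 0.3  0.  -0.4]
14.8333 [ 0.4204 -0.2116 -0.0373] [0.5 0.6 0.1]
```

View pics/s14.png

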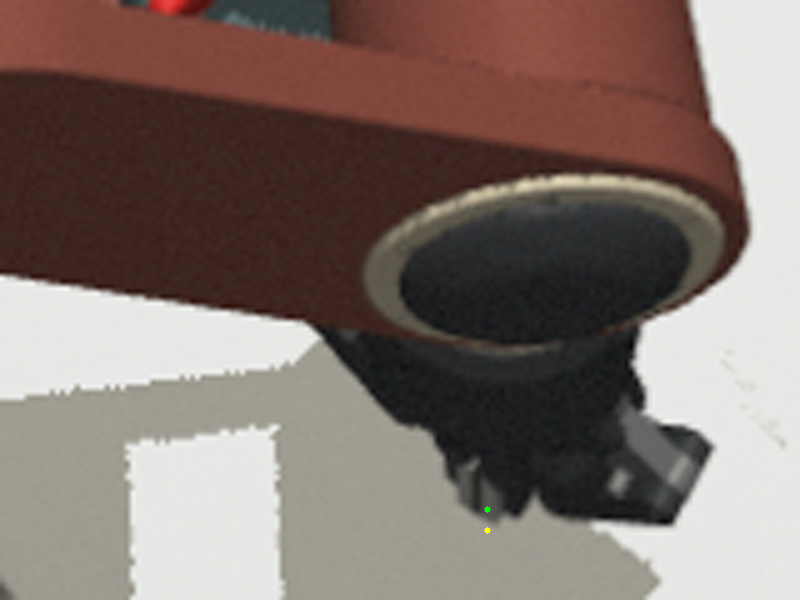

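View pics/t14.png

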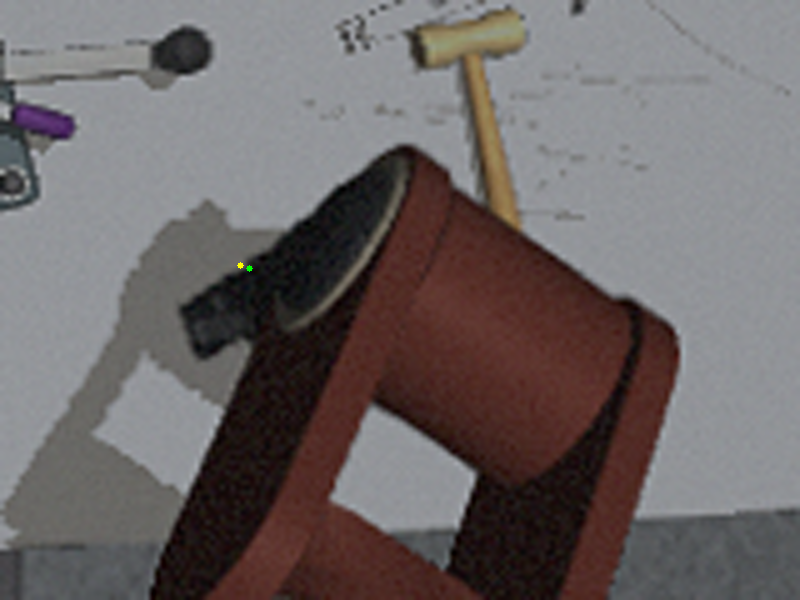

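Request:
send_rows --motion '[[[0,0,-0.1,0,0,0],[0,0,-0.1,0,0,0],[0,0,0,0,0,0]]]'

```text
time: 15.08
tool_pos: [0.4206, -0.2118, -0.0385]
tool_rot: [-0.107, -0.699, -0.107, 0.699]
contact_force: [-2.6, 1.7, 6.6]
gripper_width: 0.004
```

Request:
send_rows --motion '[[[0,0,-0.1,0,0,0],[0,0,-0.1,0,0,0],[0,0,0,0,0,0]]]'

```text
time: 15.33
tool_pos: [0.4207, -0.2118, -0.0386]
tool_rot: [-0.106, -0.698, -0.107, 0.7]
contact_force: [-9.3, 5.5, 21.8]
gripper_width: -0.0
```

Request:
send_rows --motion '[[[0,0,-0.1,0,0,0],[0,0,-0.1,0,0,0],[0,0,0,0,0,0]]]'

```text
time: 15.58
tool_pos: [0.4206, -0.2118, -0.0386]
tool_rot: [-0.106, -0.698, -0.108, 0.7]
contact_force: [-15.6, 10.1, 37.4]
gripper_width: 0.001
```

Request:
send_rows --motion '[[[0,0,-0.1,0,0,0],[0,0,-0.1,0,0,0],[0,0,0,0,0,0]]]'

```text
time: 15.83
tool_pos: [0.4206, -0.2119, -0.0387]
tool_rot: [-0.106, -0.697, -0.108, 0.701]
contact_force: [-22.4, 14.1, 52.8]
gripper_width: -0.002
```

Request:
send_rows --motion '[[[0,0,0.4,0,0,0],[0,0,0.4,0,0,0],[0,0,0.3,0,0,0],[0,0,0,0,0,0]]]'

```text
time: 16.17
tool_pos: [0.4207, -0.2118, -0.0339]
tool_rot: [0.107, 0.699, 0.106, -0.699]
contact_force: [-0.5, -0.5, -0.9]
gripper_width: -0.004
```

```bash
cat >> h.py <<'E'
def ray(cam,uv,z):
    c=manip.calibration(cam);K=np.array(c["mtx"]);T=np.array(c["cam_to_world"])
    d=np.linalg.solve(K,np.r_[uv,1])[:2]; a=d.copy()
    for _ in range(20): a=d/(1+c["k1"]*(a@a))
    v=T[:3,:3]@np.r_[a[0],-a[1],-1]; o=T[:3,3]; return o+v*(z-o[2])/v[2]
E
python3 - <<'E'
from h import *
for uv in((497,525),(510,520),(525,518),(480,510)): print(uv,ray("side",(190+uv[0]/5,290+uv[1]/5),.001).round(4))
look('s15',190,290)
im=cv2.imread('pics/s14.png'); cv2.imwrite('pics/s14z.png',cv2.resize(im[350:560,380:680],(800,560),interpolation=cv2.INTER_CUBIC))
E
```

```text
(497, 525) [ 0.4143 -0.222   0.001 ]
(510, 520) [ 0.4183 -0.2235  0.001 ]
(525, 518) [ 0.4222 -0.2261  0.001 ]
(480, 510) [ 0.4135 -0.2151  0.001 ]
16.2167 [ 0.4204 -0.2116 -0.0343] [-0.1  0.2 -0.5]
```

View pics/s14z.png

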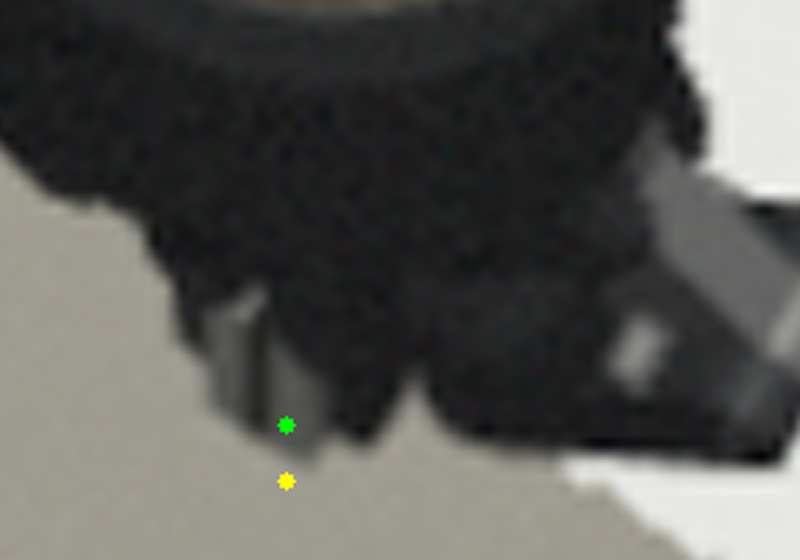

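```bash
python3 - <<'E'
from h import *
for n,uv,o,t in(("s4",(337,537),(180,190),(.4556,-.0758,.042)),("s5",(302,446),(150,190),(.4333,-.0148,.042)),("s6",(327,550),(180,190),(.4545,-.0742,.026)),("s8",(510,500),(190,260),(.4204,-.2132,.097)),("s14",(496,522),(190,290),(.4204,-.2116,-.0374))):
    for dz in (.0,.02,.0385):
        p=ray("side",(o[0]+uv[0]/5,o[1]+uv[1]/5),t[2]+dz); print(n,dz,(p-t).round(4))
E
```

```text
s4 0.0 [0.0051 0.0083 0.    ]
s4 0.02 [-0.0015 -0.0015  0.02  ]
s4 0.0385 [-0.0076 -0.0105  0.0385]
s5 0.0 [0.0025 0.0168 0.    ]
s5 0.02 [-0.0034  0.005   0.02  ]
s5 0.0385 [-0.0088 -0.0059  0.0385]
s6 0.0 [0.0058 0.0128 0.    ]
s6 0.02 [-0.0007  0.0031  0.02  ]
s6 0.0385 [-0.0066 -0.0059  0.0385]
s8 0.0 [ 0.0056  0.0007 -0.    ]
s8 0.02 [-0.0005 -0.0053  0.02  ]
s8 0.0385 [-0.0061 -0.0109  0.0385]
s14 0.0 [0.0039 0.0001 0.    ]
s14 0.02 [-0.0011 -0.0049  0.02  ]
s14 0.0385 [-0.0057 -0.0095  0.0385]
```

The bench touched at a reported z of about -0.0385 m. Checked against five pictures, the reported z reads 38.5 mm low and x/y are right. I'll aim for a reported z of about 0.005.

Request:
send_rows --motion '[[[0,0,2,0,0,0],[0,0,2.5,0,0,0],[0,0,2.5,0,0,0],[0,0,2.5,0,0,0],[0.7,2.7,0,0,0,0],[0.7,2.7,0,0,0,0],[0.7,2.7,0,0,0,0],[0.7,2.7,0,0,0,0],[0.7,2.8,0,0,0,0],[0,0,-0.5,0,0,0],[0,0,-1,0,0,0],[0,0,-1,0,0,0]]]'

```text
time: 17.22
tool_pos: [0.4552, -0.0759, 0.0347]
tool_rot: [-0.107, -0.699, -0.107, 0.699]
contact_force: [0.1, 0.1, -0.5]
gripper_width: -0.0
```

Request:
send_rows --motion '[[[0,0,-1,0,0,0],[0,0,-1,0,0,0],[0,0,-0.7,0,0,0],[0,0,-0.4,0,0,0],[0,0,0,0,0,0]]]'

```text
time: 17.63
tool_pos: [0.4543, -0.0758, 0.0033]
tool_rot: [-0.106, -0.698, -0.107, 0.7]
contact_force: [0.8, -0.8, -0.3]
gripper_width: -0.002
```

```bash
python3 -c "
from h import *
look('s16')"
```

```text
17.6833 [ 0.455  -0.0758  0.0041] [ 0.6  0.2 -0.2]
```

View pics/s16.png

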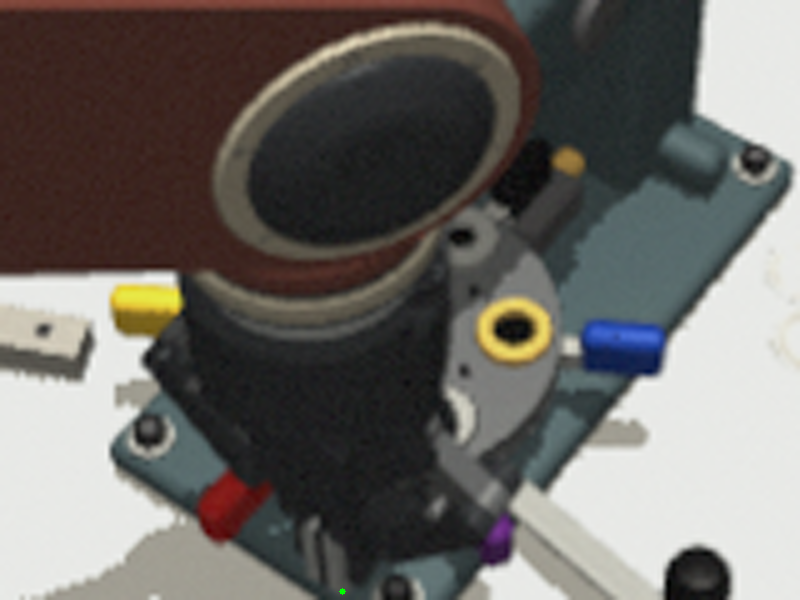

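Request:
send_rows --motion '[[[-0.25,0.32,0,0,0,0],[-0.25,0.32,0,0,0,0],[-0.25,0.32,0,0,0,0],[-0.25,0.32,0,0,0,0],[-0.17,0.35,0,0,0,0],[-0.17,0.35,0,0,0,0],[-0.17,0.35,0,0,0,0],[-0.17,0.35,0,0,0,0],[-0.1,0.38,0,0,0,0],[-0.1,0.38,0,0,0,0]]]'

```text
time: 18.52
tool_pos: [0.437, -0.0411, 0.0051]
tool_rot: [0.107, 0.699, 0.106, -0.699]
contact_force: [1.4, -1.9, 0.6]
gripper_width: -0.0
```

```bash
python3 -c "
from h import *
look('s17',160)"
```

```text
18.5667 [ 0.4365 -0.0405  0.0049] [ 0.4 -0.4  1. ]
```

View pics/s17.png

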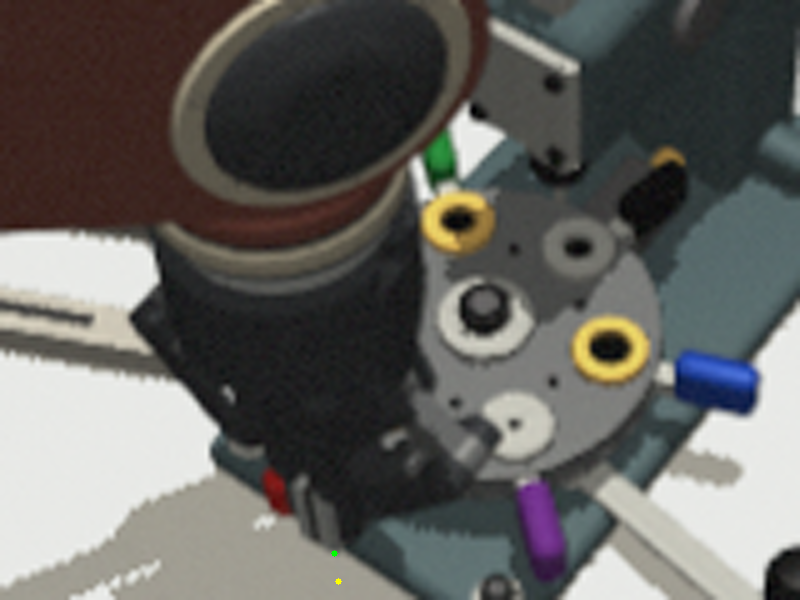

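Request:
send_rows --motion '[[[-0.08,0.38,0,0,0,0],[-0.08,0.38,0,0,0,0],[-0.04,0.38,0,0,0,0],[-0.04,0.38,0,0,0,0],[-0.03,0.38,0,0,0,0],[-0.03,0.38,0,0,0,0],[0.02,0.38,0,0,0,0],[0.03,0.38,0,0,0,0],[0.03,0.38,0,0,0,0],[0,0,0,0,0,0]]]'

```text
time: 19.4
tool_pos: [0.4342, -0.0062, 0.0046]
tool_rot: [-0.107, -0.699, -0.107, 0.699]
contact_force: [1.1, -0.4, -0.1]
gripper_width: 0.0
```

```bash
python3 -c "
from h import *
look('s18',150)"
```

```text
19.45 [ 0.4342 -0.0065  0.0046] [-0.4 -0.5 -0.2]
```

View pics/s18.png

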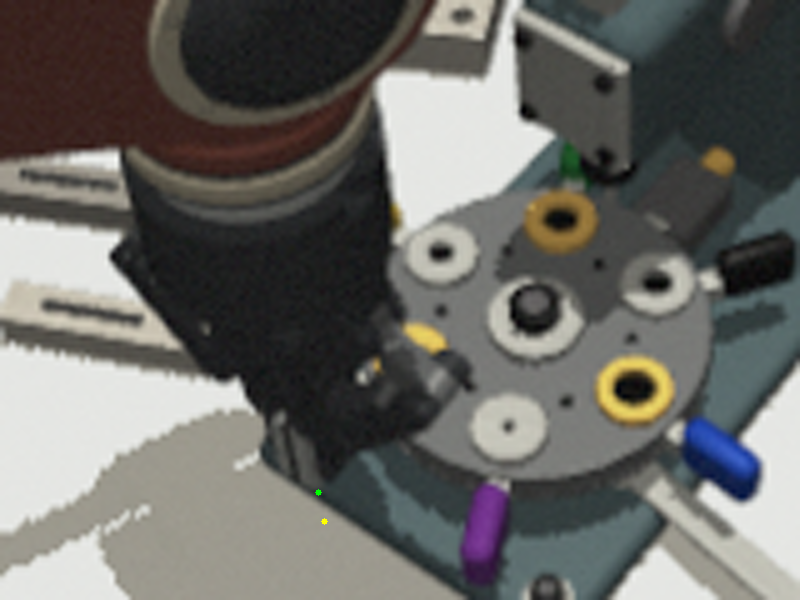

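Request:
send_rows --motion '[[[0,0,0,0,0,0],[0,0,0,0,0,0],[0,0,0,0,0,0]]]'

```text
time: 19.7
tool_pos: [0.4344, -0.0071, 0.0048]
tool_rot: [-0.107, -0.699, -0.107, 0.699]
contact_force: [0.1, -0.3, 0.1]
gripper_width: -0.002
```

```bash
python3 -c "
from h import *
look('s19',150); pts(['violet_tab','black_tab'],'side')"
```

```text
19.75 [ 0.4344 -0.0071  0.0048] [0.2 0.4 0. ]
side violet_tab [([0.451, -0.0638, 0.052], 0.9)]
side black_tab [([0.5998, -0.0507, 0.0461], 0.77)]
```

View pics/s19.png

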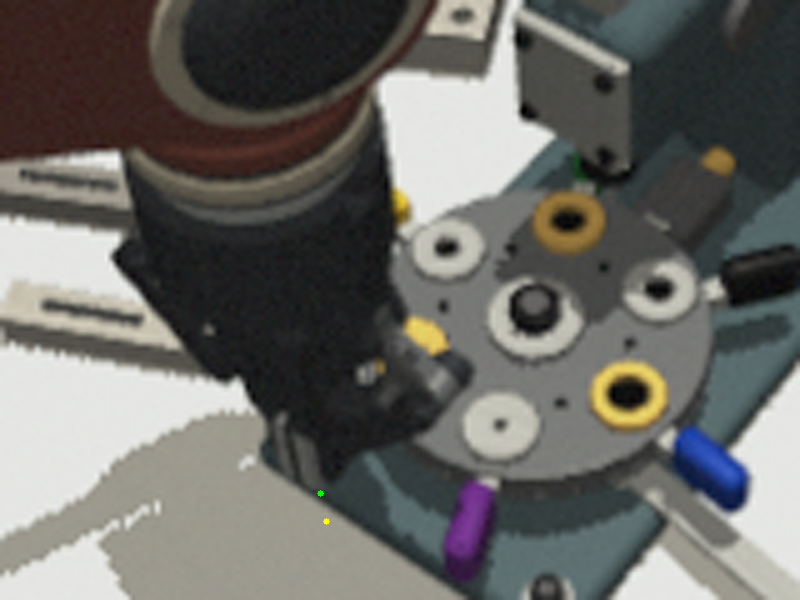

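Request:
send_rows --motion '[[[0,0,1,0,0,0],[0,0,1.5,0,0,0],[0,0,1.5,0,0,0],[0,0,1.5,0,0,0],[0.3,-1.2,0,0,0,0],[0.4,-1.4,0,0,0,0],[0.4,-1.4,0,0,0,0],[0.5,-1.4,0,0,0,0],[0.4,-1.4,0,0,0,0],[0,0,0,0,0,0]]]'

```text
time: 20.68
tool_pos: [0.4555, -0.077, 0.0611]
tool_rot: [0.106, 0.7, 0.105, -0.699]
contact_force: [-0.1, 0.4, 0.4]
gripper_width: 0.002
```

```bash
python3 -c "
from h import *
look('s20',160); pts(['violet_tab','red_tab','yellow_tab'],'side');im=save('top','t20');pts(['yellow_tab','green_tab'],'top')"
```

```text
20.7333 [ 0.4549 -0.0759  0.0607] [0.2 0.2 0.6]
side violet_tab [([0.4428, -0.0356, 0.0517], 0.95)]
side red_tab [([0.4712, 0.0461, 0.0473], 0.62)]
side yellow_tab [([0.4465, 0.1703, 0.0006], 0.33), ([0.5275, -0.0176, 0.0016], 0.31)]
top yellow_tab [([0.5481, 0.0633, 0.0493], 0.82)]
top green_tab []
```

View pics/s20.png

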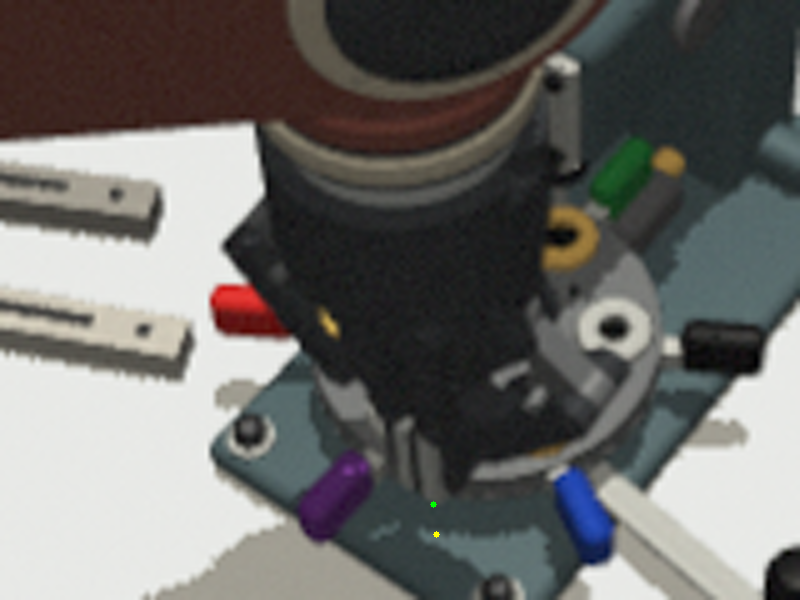

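Violet now sits at the front station, one station further on, and yellow is at (0.548, 0.063). I'll repeat the push.

Request:
send_rows --motion '[[[0,0,-1.2,0,0,0],[0,0,-1.2,0,0,0],[0,0,-1.2,0,0,0],[0,0,-1,0,0,0],[0,0,-0.6,0,0,0],[0,0,-0.4,0,0,0],[-0.25,0.32,0,0,0,0],[-0.25,0.32,0,0,0,0],[-0.25,0.32,0,0,0,0],[-0.25,0.32,0,0,0,0]]]'

```text
time: 21.87
tool_pos: [0.4447, -0.062, 0.0044]
tool_rot: [0.107, 0.699, 0.107, -0.699]
contact_force: [0.1, -0.2, -0.6]
gripper_width: -0.001
```

Request:
send_rows --motion '[[[-0.17,0.35,0,0,0,0],[-0.17,0.35,0,0,0,0],[-0.17,0.35,0,0,0,0],[-0.17,0.35,0,0,0,0],[-0.1,0.38,0,0,0,0],[-0.1,0.38,0,0,0,0],[-0.08,0.38,0,0,0,0],[-0.08,0.38,0,0,0,0],[-0.04,0.38,0,0,0,0],[-0.04,0.38,0,0,0,0],[-0.03,0.38,0,0,0,0],[-0.03,0.38,0,0,0,0]]]'

```text
time: 22.87
tool_pos: [0.4323, -0.0173, 0.0036]
tool_rot: [-0.106, -0.699, -0.107, 0.699]
contact_force: [-0.2, -0.7, -1.0]
gripper_width: 0.005
```

Request:
send_rows --motion '[[[0.02,0.38,0,0,0,0],[0.03,0.38,0,0,0,0],[0.03,0.38,0,0,0,0],[0,0,0,0,0,0],[0,0,0,0,0,0],[0,0,0,0,0,0]]]'

```text
time: 23.37
tool_pos: [0.4334, -0.0063, 0.0037]
tool_rot: [-0.107, -0.699, -0.107, 0.699]
contact_force: [0.6, 0.2, 0.5]
gripper_width: 0.002
```

```bash
python3 -c "
from h import *
look('s21',150); pts(['blue_tab','black_tab'],'side')"
```

```text
23.4167 [ 0.4334 -0.0064  0.0038] [ 0.3 -0.3 -0.8]
side blue_tab []
side black_tab [([0.5313, -0.0977, 0.0484], 0.58), ([0.4255, 0.1045, -0.0013], 0.31)]
```

View pics/s21.png

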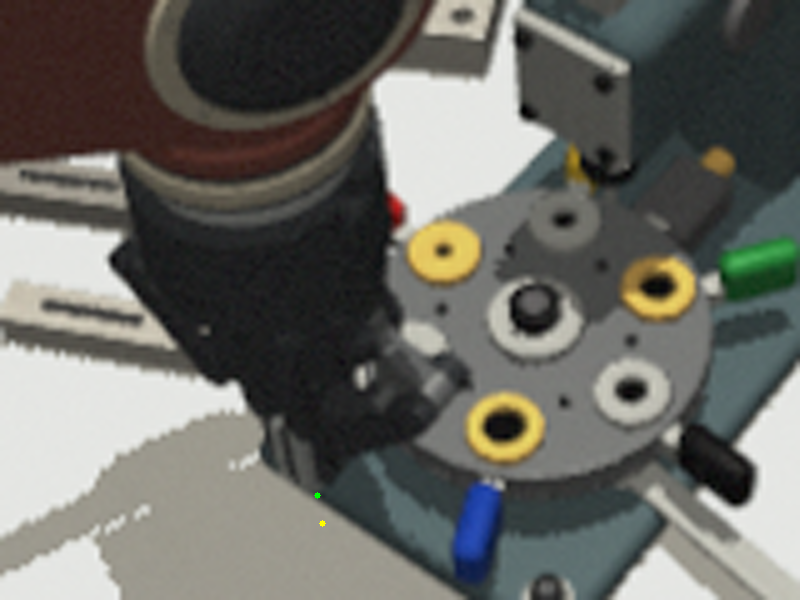

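Request:
send_rows --motion '[[[0,0,1,0,0,0],[0,0,1.6,0,0,0],[0,0,1.6,0,0,0],[0,0,1.6,0,0,0],[0.6,-2.4,0,0,0,0],[0.7,-2.5,0,0,0,0],[0.7,-2.5,0,0,0,0],[0.7,-2.5,0,0,0,0],[0.7,-2.5,0,0,0,0],[0.7,-2.5,0,0,0,0],[0.5,-2.3,0,0,0,0],[0,0,0,0,0,0]]]'

```text
time: 24.52
tool_pos: [0.4807, -0.1823, 0.0633]
tool_rot: [0.106, 0.7, 0.105, -0.699]
contact_force: [0.4, -1.0, -0.2]
gripper_width: -0.002
```

```bash
python3 -c "
from h import *
look('s22',170); pts(['blue_tab','red_tab','violet_tab','lock_grip'],'side');look('t22',220,180,'top');pts(['yellow_tab','yellow_die','lock_grip','lock_pivot','red_tab'],'top')
print(manip.state()['time'])"
```

```text
24.5667 [ 0.48   -0.1804  0.0629] [ 0.5 -0.4  0.4]
side blue_tab [([0.4419, -0.0383, 0.0493], 0.79)]
side red_tab []
side violet_tab [([0.47, 0.0428, 0.0532], 0.65)]
side lock_grip [([0.5241, -0.0189, 0.0033], 0.52), ([0.6736, -0.1117, 0.0], 0.35)]
24.8167 [ 0.4792 -0.1775  0.0618] [-0.1  0.4 -1.3]
top yellow_tab [([0.4661, 0.0428, 0.054], 0.57)]
top yellow_die [([0.5688, -0.0071, 0.0549], 0.67), ([0.5769, -0.0758, 0.046], 0.41)]
top lock_grip [([0.5266, -0.1615, 0.0562], 0.65)]
top lock_pivot [([0.5236, -0.065, 0.0186], 0.58), ([0.5027, -0.0952, 0.0513], 0.54)]
top red_tab [([0.5508, 0.0617, 0.0442], 0.77)]
25.0667
```

View pics/s22.png

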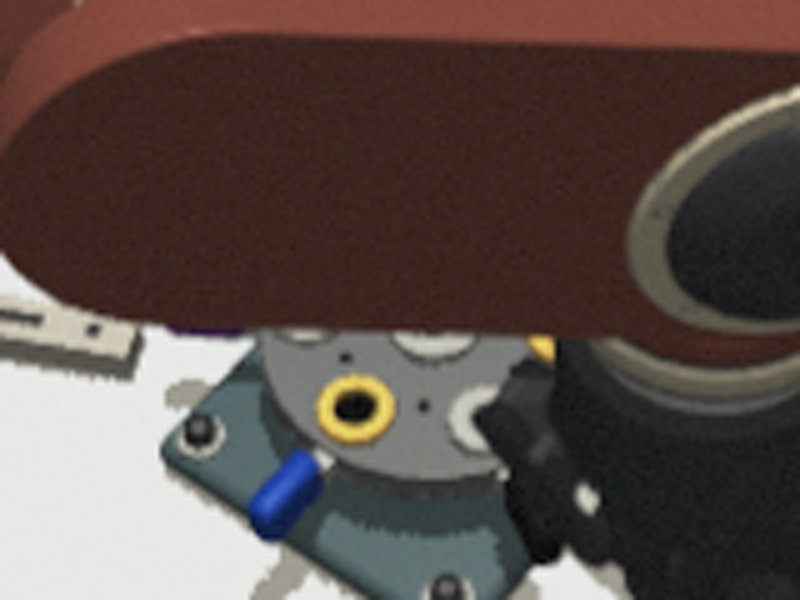

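View pics/t22.png

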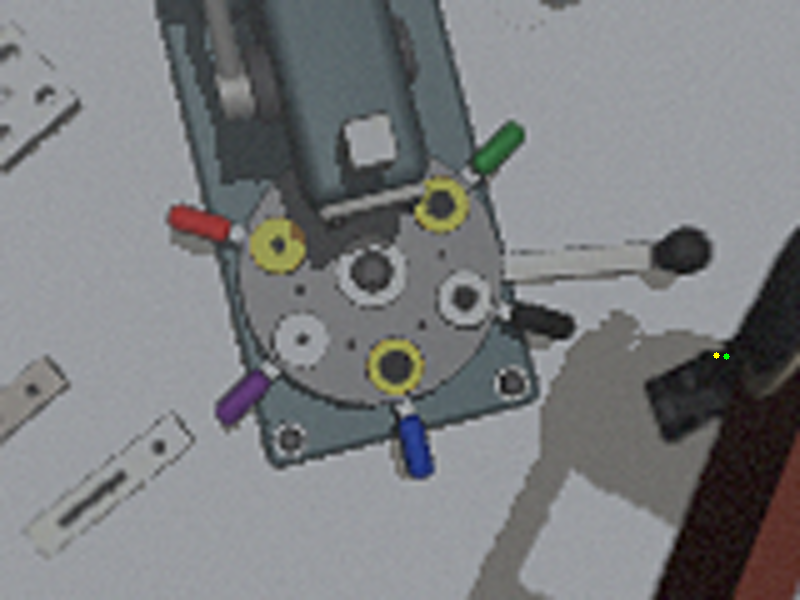

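Yellow is under the punch: blue is at the front at (415,445) and red, violet, black and green are all in their stations. Now the lock grip.

Request:
send_rows --motion '[[[0,0,-1,0,0,0],[0,0,-1.2,0,0,0],[0,0,-1.2,0,0,0],[0,0,-1,0,0,0],[0,0,-0.7,0,0,0],[0,0,-0.4,0,0,0],[0,0,0,0,0,0],[0.5,0.1,0,0,0,0],[0.5,0.1,0,0,0,0],[0.5,0.1,0,0,0,0],[0,0,0,0,0,0]]]'

```text
time: 25.98
tool_pos: [0.4963, -0.1757, 0.0078]
tool_rot: [0.107, 0.7, 0.106, -0.698]
contact_force: [0.9, -0.3, 0.9]
gripper_width: 0.002
```

```bash
python3 -c "
from h import *
look('s23',210,210);look('t23',240,180,'top')"
```

```text
26.0333 [ 0.4956 -0.1756  0.0075] [-0.3 -0.   0.5]
26.0833 [ 0.4952 -0.1755  0.0073] [-0.3  0.5 -0.8]
```

View pics/s23.png

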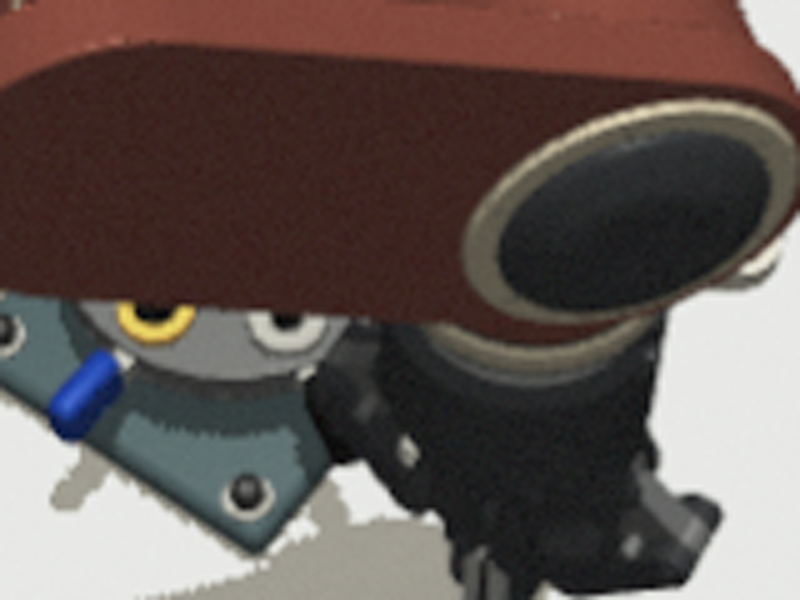

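View pics/t23.png

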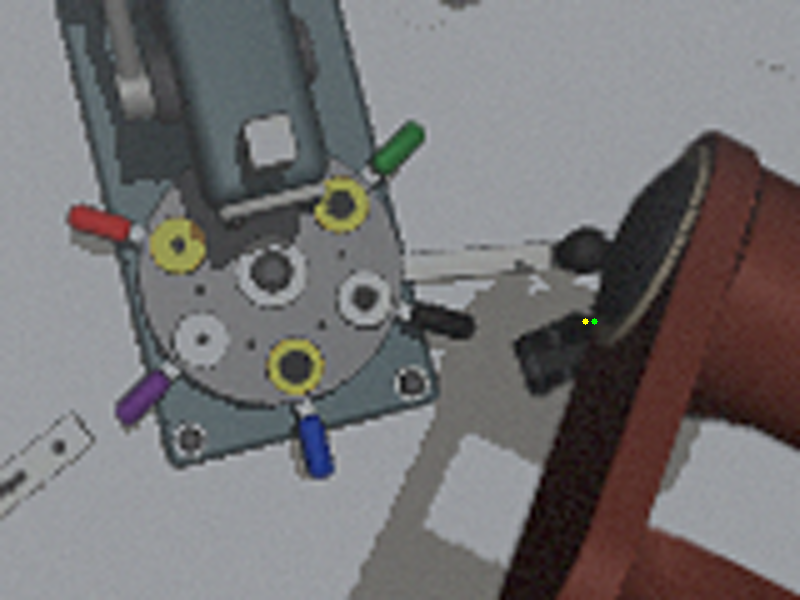

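Request:
send_rows --motion '[[[0.3,0.1,0,0,0,0],[0.3,0.1,0,0,0,0],[0.3,0.1,0,0,0,0],[0.3,0.1,0,0,0,0],[0.3,0.05,0,0,0,0],[0.3,0.05,0,0,0,0],[0.3,0.05,0,0,0,0],[0.3,0.05,0,0,0,0],[0.3,0.05,0,0,0,0]]]'

```text
time: 26.83
tool_pos: [0.5217, -0.169, 0.0067]
tool_rot: [-0.107, -0.699, -0.107, 0.699]
contact_force: [-0.6, -0.3, 0.8]
gripper_width: 0.002
```

Request:
send_rows --motion '[[[0.28,0.07,0,0,0,0],[0.28,0.07,0,0,0,0],[0.28,0.08,0,0,0,0],[0.28,0.08,0,0,0,0],[0,0,0,0,0,0]]]'

```text
time: 27.25
tool_pos: [0.5333, -0.1657, 0.0069]
tool_rot: [0.107, 0.699, 0.107, -0.699]
contact_force: [0.2, 0.0, -0.0]
gripper_width: 0.002
```

```bash
python3 -c "
from h import *
look('s24',230,210);look('t24',240,180,'top')"
```

```text
27.3 [ 0.533  -0.1657  0.0069] [ 0.6 -0.4  0.2]
27.35 [ 0.5328 -0.1658  0.0068] [-1.  -0.7  0.3]
```

View pics/s24.png

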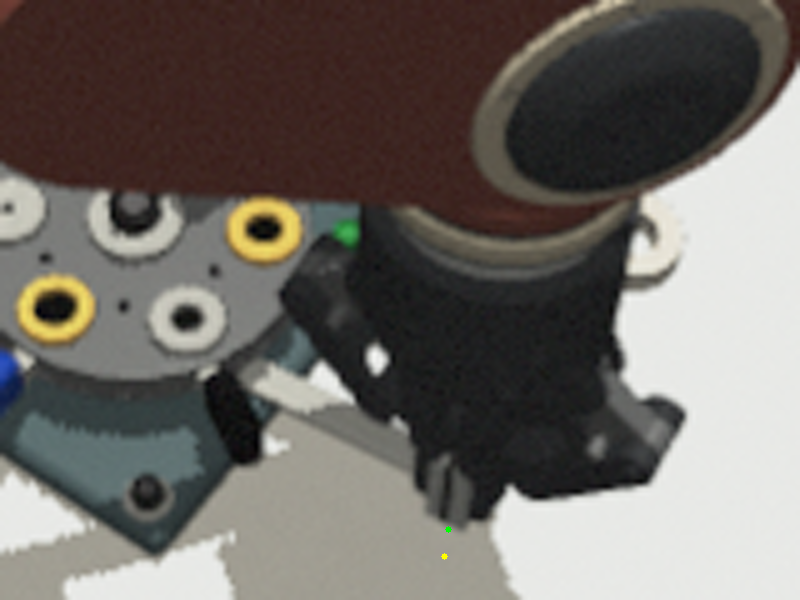

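View pics/t24.png

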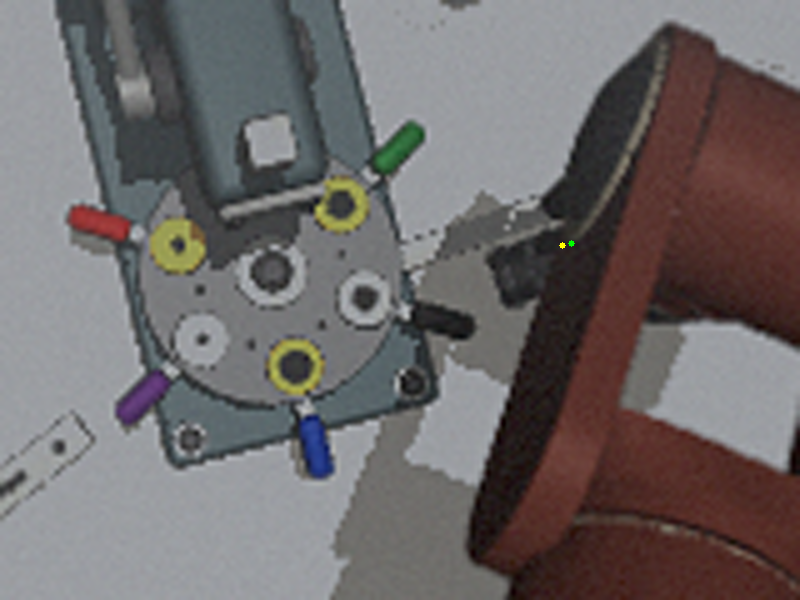

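Request:
send_rows --motion '[[[0.2,0.07,0,0,0,0],[0.2,0.07,0,0,0,0],[0.2,0.07,0,0,0,0],[0.2,0.07,0,0,0,0],[0.2,0.07,0,0,0,0],[0.2,0.07,0,0,0,0],[0,0,0,0,0,0]]]'

```text
time: 27.93
tool_pos: [0.5451, -0.1616, 0.0069]
tool_rot: [0.107, 0.699, 0.107, -0.699]
contact_force: [-0.1, 0.2, 0.1]
gripper_width: -0.001
```

Request:
send_rows --motion '[[[0.15,0.08,0,0,0,0],[0.1,0.05,0,0,0,0],[0,0,0,0,0,0]]]'

```text
time: 28.18
tool_pos: [0.5474, -0.1603, 0.0068]
tool_rot: [0.107, 0.699, 0.107, -0.699]
contact_force: [0.5, 0.1, 0.6]
gripper_width: -0.001
```

Continuing in 2 mm steps, one at a time, watching the force.

Request:
send_rows --motion '[[[0.1,0.05,0,0,0,0],[0.1,0.05,0,0,0,0],[0,0,0,0,0,0]]]'

```text
time: 28.43
tool_pos: [0.5493, -0.1593, 0.0068]
tool_rot: [0.107, 0.699, 0.107, -0.699]
contact_force: [-0.4, 0.9, 0.3]
gripper_width: 0.007
```

Request:
send_rows --motion '[[[0.1,0.05,0,0,0,0],[0.1,0.05,0,0,0,0],[0,0,0,0,0,0]]]'

```text
time: 28.68
tool_pos: [0.5514, -0.1583, 0.0068]
tool_rot: [0.107, 0.699, 0.107, -0.699]
contact_force: [0.0, 0.3, -0.2]
gripper_width: 0.0
```

```bash
python3 -c "
from h import *
look('s25',230,210);look('t25',240,180,'top');pts(['lock_grip','lock_pivot'],'side')"
```

```text
28.7333 [ 0.5513 -0.1584  0.0068] [-0.4 -0.8  0.9]
28.7833 [ 0.5513 -0.1584  0.0068] [ 0.1 -0.  -0.1]
side lock_grip []
side lock_pivot [([0.5254, -0.0622, 0.0204], 0.74)]
```

View pics/s25.png

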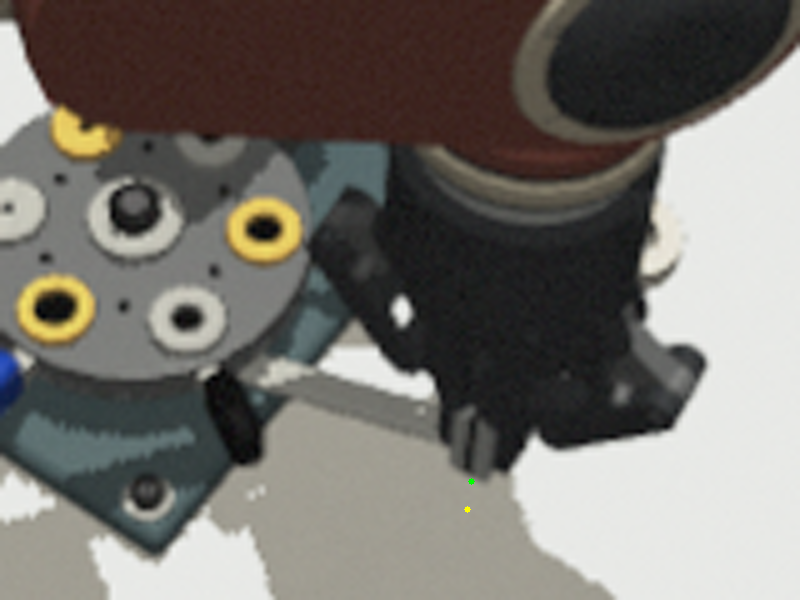

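View pics/t25.png

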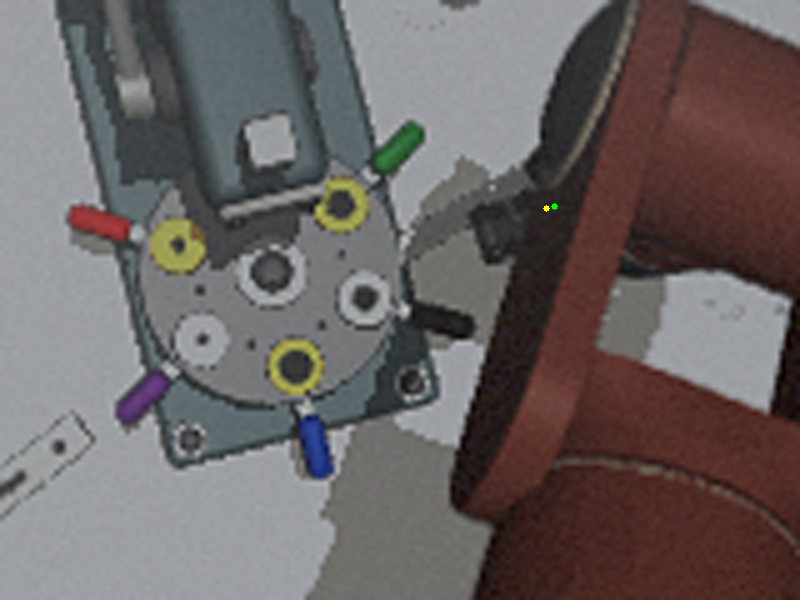

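Request:
send_rows --motion '[[[0.1,0.06,0,0,0,0],[0.1,0.06,0,0,0,0],[0,0,0,0,0,0]]]'

```text
time: 29.13
tool_pos: [0.5533, -0.1572, 0.0068]
tool_rot: [0.107, 0.699, 0.107, -0.699]
contact_force: [-0.1, -0.1, -0.0]
gripper_width: -0.003
```

Request:
send_rows --motion '[[[0.1,0.06,0,0,0,0],[0.1,0.06,0,0,0,0],[0,0,0,0,0,0]]]'

```text
time: 29.38
tool_pos: [0.5554, -0.1559, 0.0068]
tool_rot: [0.107, 0.699, 0.107, -0.699]
contact_force: [-0.3, -0.5, -1.1]
gripper_width: -0.001
```

Request:
send_rows --motion '[[[0.1,0.06,0,0,0,0],[0.1,0.06,0,0,0,0],[0,0,0,0,0,0]]]'

```text
time: 29.63
tool_pos: [0.5569, -0.155, 0.0068]
tool_rot: [-0.107, -0.699, -0.107, 0.699]
contact_force: [-1.4, -1.7, 0.0]
gripper_width: 0.006
```

Request:
send_rows --motion '[[[0.1,0.05,0,0,0,0],[0,0,0,0,0,0]]]'

```text
time: 29.8
tool_pos: [0.5569, -0.155, 0.0067]
tool_rot: [-0.107, -0.698, -0.107, 0.7]
contact_force: [-6.2, -3.6, 3.7]
gripper_width: -0.001
```

The lever hit its stop after about 0.53 rad of travel from the start. Backing off and checking.

Request:
send_rows --motion '[[[-0.3,-0.1,0,0,0,0],[-0.6,-0.2,0,0,0,0],[-0.8,-0.3,0,0,0,0],[-0.8,-0.3,0,0,0,0],[0,0,1.5,0,0,0],[0,0,2.5,0,0,0],[0,0,2.5,0,0,0],[0,0,2.5,0,0,0],[-2,-2,1,0,0,0],[-2,-2.5,0,0,0,0],[-2,-2.5,0,0,0,0],[-2,-2.5,0,0,0,0]]]'

```text
time: 30.8
tool_pos: [0.4519, -0.2591, 0.1072]
tool_rot: [0.107, 0.699, 0.107, -0.699]
contact_force: [0.4, -0.1, 0.1]
gripper_width: 0.003
```

Request:
send_rows --motion '[[[-2,-2.5,0,0,0,0],[-2,-2.5,0,0,0,0],[-2,-2.5,0,0,0,0],[-1.5,-2.5,0,0,0,0],[0,-2.5,0,0,0,0],[0,-2.5,0,0,0,0],[0,0,0,0,0,0]]]'

```text
time: 31.38
tool_pos: [0.3769, -0.412, 0.1073]
tool_rot: [0.106, 0.699, 0.104, -0.699]
contact_force: [0.7, 0.6, 0.3]
gripper_width: -0.002
```

```bash
python3 -c "
from h import *
look('s26',170,190);pts(['lock_grip','lock_pivot','yellow_die','yellow_tab','blue_tab'],'side');look('t26',220,180,'top');pts(['lock_grip','lock_pivot','yellow_die','punch_tip','raw_body_1','ring_gauge','setup_block'],'top')
print(manip.state()['time'])"
```

```text
31.4333 [ 0.3772 -0.4099  0.1068] [ 1.2  0.5 -0.1]
side lock_grip []
side lock_pivot []
side yellow_die [([0.5696, -0.0122, 0.0548], 0.56)]
side yellow_tab [([0.6063, -0.0014, 0.0516], 0.92)]
side blue_tab []
31.7333 [ 0.3783 -0.4073  0.1067] [ 0.  -0.7  0.2]
top lock_grip [([0.5729, -0.1465, 0.0506], 0.65)]
top lock_pivot [([0.5218, -0.065, 0.0173], 0.96)]
top yellow_die [([0.5679, -0.0081, 0.0534], 0.8)]
top punch_tip [([0.5639, -0.0075, 0.0764], 0.75)]
top raw_body_1 [([0.4541, 0.168, 0.0003], 0.61), ([0.4234, 0.1055, 0.002], 0.51)]
top ring_gauge [([0.6728, -0.1186, 0.0022], 0.56)]
top setup_block []
32.0833
```

View pics/s26.png

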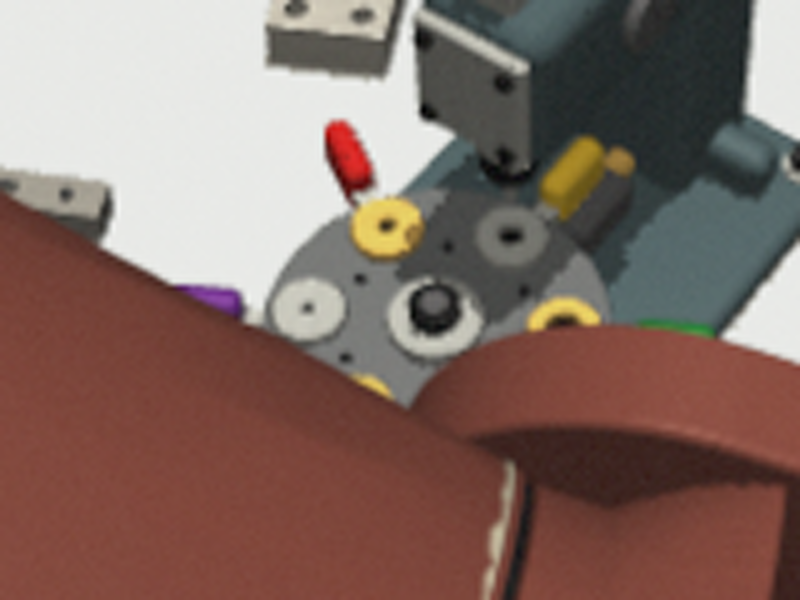

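View pics/t26.png

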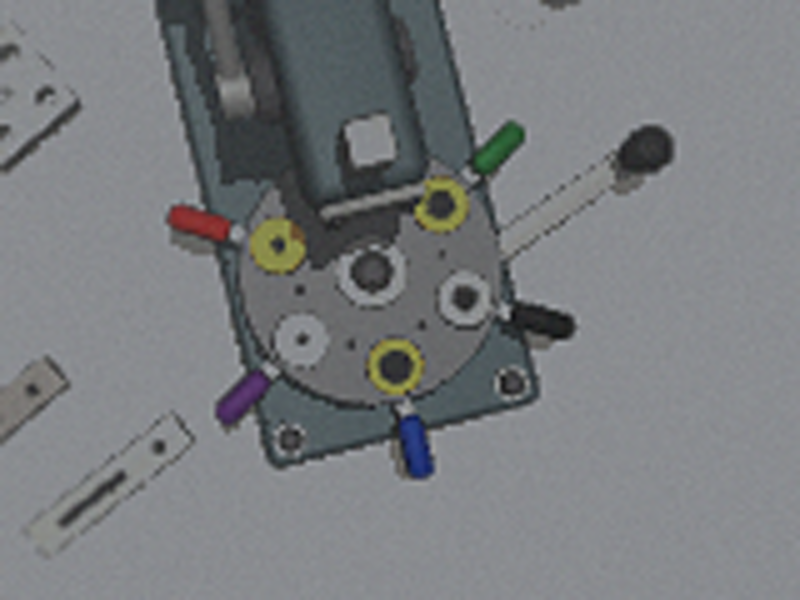

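```bash
python3 -c "
from h import *
print(manip.job_done(), manip.state()['time'])"
```

```text
the job is handed in; nothing more can be done
the job is handed in; nothing more can be done
```

The press is set up: the yellow die is under the punch, the lock lever is home, and the job is handed in at about 32 s with the hand clear. I have no verdict from the judge.

**What I did:** I pushed the front tab clockwise twice, red first and then violet. Each time the turret ran on and clicked one station. Then I pushed the lock grip along its arc until it met its stop at about 7 N, backed off and moved the hand away.

**Last checks:**
- **Turret:** every tab is in a station, with blue at the front and yellow at the back. The network's yellow_die and punch_tip readings were about 4 mm apart. That is no better than the network's own accuracy, so it doesn't confirm the 3 mm limit.
- **Lever:** it turned about 0.51–0.53 rad from its start (somewhere between 0 and 0.12 rad). It only stopped at the end, so it should be home.
- **Loose parts:** both housing bars and the ring gauge read where they were at the start. The network missed the setup block in the last picture, though it shows in the side picture and nothing came near it.

**What went wrong or disagreed:**
- **Height reading:** the arm's reported height was about 38.5 mm too low. My first two pushes therefore passed over the red tab without touching it.
- **Bench press:** to find the offset I touched the fingertips down on bare bench. I sent one step too many and pressed with about 53 N straight down. That is under the 120 N wrist limit. It would break the 40 N limit only if the fingertips count as the arm or gripper body.
- **Possible grasp fault:** on the second missed push, the grasp point worked out from the raw reading would have been inside the red tab. The pictures and the lack of contact show it was actually above the tab.

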